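# Set a shaft collar on the spindle's flat and hold it there

### The arm

A 6-joint arm with a two-finger parallel gripper is mounted at the origin on a cart in front of the work surface, level with it; the furniture and walls round the work are solid. World frame = base frame: x ahead of the robot, y to its left, z up, the work surface at z = 0. Lengths are in m, angles in degrees, forces in N, time in s.
With the tool pointing down it reaches from about 0.225 to 0.725 m from the base axis. Payload 3.1 kg.
Tool frame: the origin (TCP) lies at the very end of the fingers, on their centre line; the grasp point (between the pads) lies 19 mm behind it; x points along the fingers, y is the direction in which the jaws open and shut, and the axes are right-handed (so a half turn about x gives the same grasp; the last joint's range is limited). The gripper opens to 85 mm and grips with 20 to 120 N. Pads are 22 mm wide; open, the fingers measure 114 mm over their backs; the gripper's body (76 mm by 85 mm) begins 54 mm behind the grasp point. The pads swing forward as they close: fully open they stand 13 mm farther back than shut.
Start: joints at [66.933, 2.75, 5.684, 92.934, 0, 82.678], TCP at [0.142, 0.505, 0.231] pointing down, gripper open.
Joint ranges: [-166.93, 166.93], [-56.73, 111.36], [-69.38, 81.34], [-121.58, 131.49], [-85.45, 84.26], [-180, 180]. Speed limits (degrees/s): [159.86, 159.86, 180, 180, 180, 180].

### API

Orientations are given as a 3x3 rotation matrix whose columns are the frame's x, y, z axes.
In Python, from bench import * gives the robot as it stands. The module is installed in compiled form; this text tells all that it offers.
- The arm moves only by the tool carry_out, never from a script. Its argument "moves" is one flat list of numbers, 7 for each row, row after row: the shift along the tool's x, y, z in cm, then the turn, a rotation vector about the tool's x, y, z in rad, then the opening in per cent of the stroke, from 0 (shut) to 100 (fully open). In form: [dx, dy, dz, wx, wy, wz, grip, dx, dy, dz, wx, wy, wz, grip, ...]. A call has 1 to 12 rows; each row shifts and turns the commanded pose from where the row before left it, along the tool's axes as they then stand; what a row does not reach is not made up. A row lasts 1/12 s, in which the tool goes at most 41.7 mm and 7.16 degrees, less where a joint would pass 70% of its speed; a pose out of reach is approached as far as the arm can. A call is refused whole if a number of a shift passes 4.17 or a number of a turn 0.125, either way. A call with a gripper value outside its range is refused whole. The fingers move at their own pace and stop on an object; "grip_force" is the grip in N (left out, the last holds). Time passes only in rows, so rows that do not move let the fingers close. It gives the time, the measured TCP pose, the force and the opening at its end, in the units of the state.
- get_obs(): the state, without advancing time (a new reading comes with each control period).
- grab_frame(name): name is "side" or "top"; returns the picture (480x640x3 uint8, red, green, blue); there is no depth.
- get_calibration(name): a dict with "camera_matrix" (3x3 intrinsics, pixels), "distortion" ([k1, k2, p1, p2, k3] as OpenCV has them; the pictures are not rectified), "origin" and "attitude" of the camera in the world. Camera axes: x right, y up, looking along -z (the intrinsics and any distortion apply to the point x, -y, -z); pixel columns grow to the right and rows downward; lengths in m; the calibration is good to about 2 mm. A picture is of the moment at which its call begins. get_calibration takes no time and is no camera call.
- hand_in(): hands the job in, once; it reports no verdict.
The state is a dict: "t": time; "joint_positions": joint angles; "qvel": joint speeds; "joint_torque": joint torques, N m; "ee_pos": TCP position; "tool_rot": TCP orientation; "wrist_force": force on the tool from outside, world axes, zero at the start; "wrist_torque": the same for the moment, N m; "width": finger opening in m.
Only numpy, scipy, OpenCV 4.12 (cv2) and the standard library are available. Lean on these libraries where they do the work, as an engineer would, in place of code of your own. Each camera call takes 0.05 s, during which the arm holds its last target.

### The job

Take the bare end of the upright spindle between the fingers and turn it, feeling for the blue set-screw flat, until that flat squarely faces the yellow mark on the stand. Then let go, fetch the aluminium shaft collar and put it right way up over the spindle with its set screw on the flat, fully down on the shoulder; finish while still gripping the collar and pressing it down on the shoulder, with flat and screw still facing the yellow mark. Leave the caliper, hex key and loupe where they lie.

Things in the scene. Friction and masses are not known exactly. Their poses are not given: they have to be found in the camera images.
- stand: Grey spindle stand, fixed to the bench: base plate 100 x 90 x 10 mm, round bearing housing 64 mm across at the foot, 50 mm above, up to 44 mm. Origin on the upright spindle's axis at the bench surface, z up; its -x axis points to the yellow mark. The bare spindle end stands above the shoulder, 60 to 90 mm over the bench
- spindle (a joint): Turn of the spindle in its stand (rad): 0 when the flat faces the yellow mark, positive counter-clockwise seen from above. It starts turned counter-clockwise by 0.6 to 1.35. Bearing friction about 0.04 N m; it stays where it is left, and can turn 3.1 either way
- shoulder (a point): Point on the spindle axis at the top of the shoulder (a steel disc 32 mm across), 60 mm above the bench; turns with the spindle, its -x axis points out of the flat
- flat (a point): Middle of the blue flat on the bare spindle end, 5 mm off the axis and 76 mm above the bench; turns with the spindle. The steel end is 18 mm across, top 3 mm tapered by 2 mm, the flat runs its whole length: across flat and back it measures 14 mm, elsewhere up to 18 mm
- mark (a point): Top of the yellow mark on the front of the stand's housing, 28 mm from the spindle axis, 44 mm above the bench
- collar: Loose aluminium shaft collar, 44 mm across, 18 mm high, bore 20 mm, about 0.12 kg, lying flat, red line up. Origin on its axis at the underside, z up. Set screw along its -x axis at half height, under the red line: black head 9 mm across, out to 28.5 mm from the axis; 5 mm tip in the bore, 6.3 mm from the axis, so it passes over the shaft only with the screw at the flat
- screw_head (a point): Outer end of the black screw head, 28.5 mm from the collar's axis and 9 mm above its underside
- caliper: Steel vernier caliper, 225 x 72 x 10 mm, lying loose on the bench; origin under its centre, to be left alone
- hex_key: Bent steel hex key, 83 x 31 x 5 mm, lying loose on the bench; origin under its centre, to be left alone
- loupe: Black eye loupe, 37 mm across and 31 mm high, standing loose on the bench; origin under its centre, to be left alone
Not all that is in view belongs to the job. Of the things that look like the collar, take the one that is farthest to the robot's left at the start. Several things have the shape of the stand; the one meant has the colours described above.

How it is judged:
By the outcome, as a careful person would: the job done as asked, in the order asked, and still so for the second after the job is handed in, while the arm keeps its last pose, push and grip.
It also fails if it takes over 48 s, if anything falls off the work surface, if the arm or the gripper's body presses on something with over 40 N, if the wrist force passes 120 N, or if a joint passes its speed limit or range.

## Working session

There is one attempt and no reset: what is moved stays moved. The work goes in short steps, Python scripts to look and compute and a tool call to move; the robot and the scene stay as the last step left them, time stands still between calls to the robot, and variables do not carry over. Pictures are saved under pics/ and viewed, and the job is handed in when it is done.

Besides the shell and the picture viewer there is one more tool, called after "Emit:" in YAML: its name, and indented under it one key for each argument. carry_out: Moves the arm, as the interface text tells. Its arguments: {"type":"object","properties":{"moves":{"type":"array"},"grip_force":{"type":"number"}},"required":["moves"]}

```bash
mkdir -p pics; cat > h.py <<'E'
from bench import *
import numpy as np, cv2
def save(name,img,crop=None,scale=1):
    if crop: 
        x0,y0,x1,y1=crop; img=img[y0:y1,x0:x1]
    if scale!=1: img=cv2.resize(img,None,fx=scale,fy=scale,interpolation=cv2.INTER_CUBIC)
    cv2.imwrite(name,img[:,:,::-1])
def ray(cam,u,v):
    c=get_calibration(cam);K=np.array(c["camera_matrix"],float);d=np.array(c["distortion"],float)
    p=cv2.undistortPoints(np.array([[[u,v]]],float),K,d)[0,0]
    R=np.array(c["attitude"],float)
    return np.array(c["origin"],float),R@np.array([p[0],-p[1],-1.0])
def atz(cam,u,v,z):
    o,r=ray(cam,u,v); return o+r*(z-o[2])/r[2]
def proj(cam,P):
    c=get_calibration(cam);K=np.array(c["camera_matrix"],float);d=np.array(c["distortion"],float)
    R=np.array(c["attitude"],float)
    q=(np.atleast_2d(P)-np.array(c["origin"]))@R
    q=q*[1,-1,-1]
    return cv2.projectPoints(q.reshape(-1,1,3),np.zeros(3),np.zeros(3),K,d)[0][:,0]
E
python3 - <<'E'
from h import *
for n in ("side","top"):
    print(n,get_calibration(n)); im=grab_frame(n); cv2.imwrite(f"raw_{n}0.png",im[:,:,::-1]); save(f"pics/{n}0.png",im,None,1.25)
print(get_obs())
E
```

```text
side {'camera_matrix': array([[577.55826311,   0.        , 311.91862259],
       [  0.        , 577.55826311, 249.23889249],
       [  0.        ,   0.        ,   1.        ]]), 'distortion': array([-0.05119734,  0.        ,  0.        ,  0.        ,  0.        ]), 'origin': array([ 0.31435979, -1.11502335,  0.8293754 ]), 'attitude': array([[ 0.99323722,  0.07326892, -0.09006376],
       [-0.11484081,  0.50593572, -0.85489218],
       [-0.01707055,  0.85945373,  0.51092846]])}
top {'camera_matrix': array([[437.79241575,   0.        , 316.47327493],
       [  0.        , 437.79241575, 239.82525533],
       [  0.        ,   0.        ,   1.        ]]), 'distortion': array([-0.02781854,  0.        ,  0.        ,  0.        ,  0.        ]), 'origin': array([0.29645994, 0.15981062, 1.35913223]), 'attitude': array([[ 0.0291915 ,  0.99264442, -0.11749435],
       [-0.99936995,  0.03135721,  0.01662594],
       [ 0.02018794,  0.11693498,  0.99293437]])}
{'t': 0.1, 'joint_positions': array([6.69344399e+01, 2.79013439e+00, 5.59866780e+00, 9.29319612e+01,
       2.44937163e-04, 8.26778459e+01]), 'qvel': array([ 0.08604243, -0.06629837,  0.23648511,  0.06221075, -0.03875784,
       -0.01825636]), 'joint_torque': array([ 3.14386700e-03, -3.39853799e+01,  3.20934570e+01,  1.58342149e-02,
        4.19609751e-05, -5.97901419e-06]), 'ee_pos': array([0.14223875, 0.50479105, 0.23020389]), 'tool_rot': array([[-8.47922148e-04,  2.71328781e-01,  9.62486350e-01],
       [-1.98032994e-03,  9.62484353e-01, -2.71329963e-01],
       [-9.99997680e-01, -2.13610722e-03, -2.78791292e-04]]), 'wrist_force': array([ 0.16100043, -0.04076108,  0.01234779]), 'wrist_torque': array([-0.04599153,  0.03287778, -0.01526381]), 'width': 0.08517899666246626}
```

View pics/top0.png

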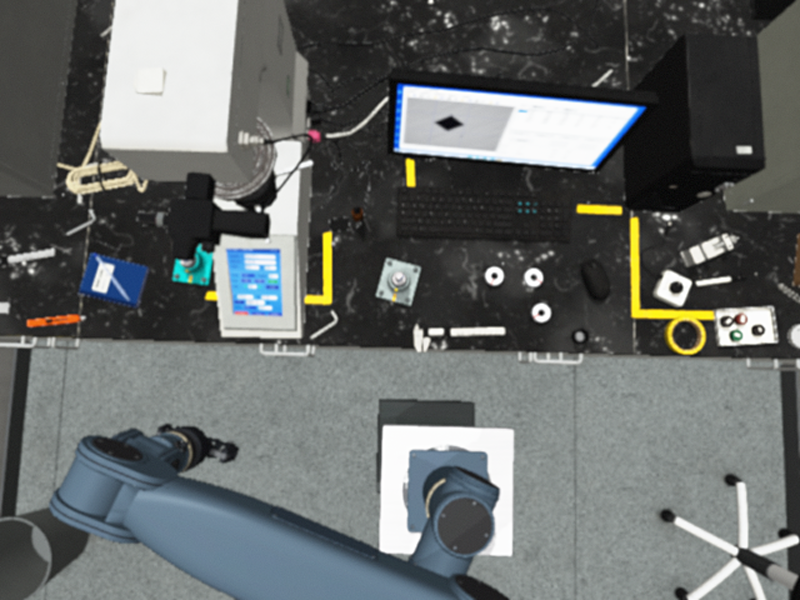

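View pics/side0.png

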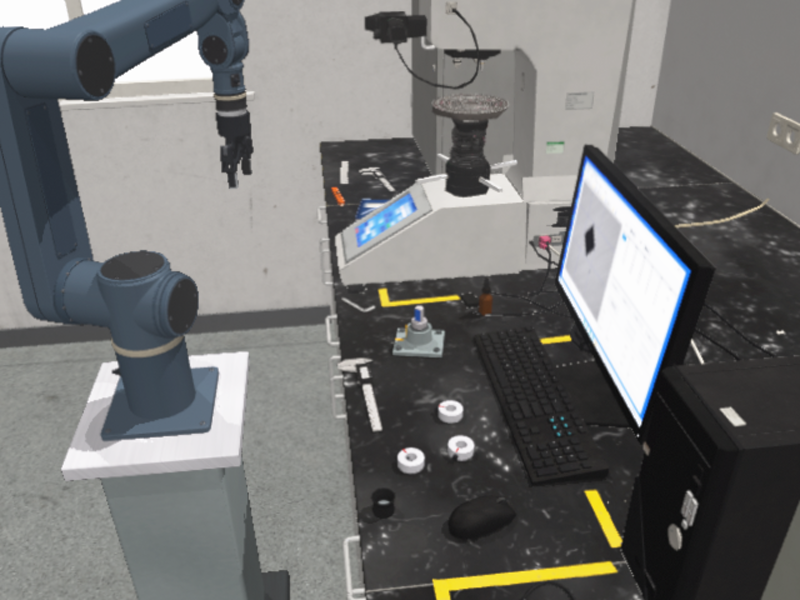

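The top view (800-px picture) shows the grey stand at about (398,280). There are three white rings, at (494,275), (533,277) and (541,312), and a teal stand lookalike at (192,265). Next I'll take enlarged crops.

```bash
python3 - <<'E'
from h import *
t=cv2.imread("raw_top0.png")[:,:,::-1]; s=cv2.imread("raw_side0.png")[:,:,::-1]
save("pics/t_stand.png",t,(290,195,350,250),10)
save("pics/t_coll.png",t,(375,200,455,265),9)
save("pics/s_stand.png",s,(305,235,365,290),10)
save("pics/s_coll.png",s,(310,310,390,385),8)
E
```

```text
(no output)
```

View pics/t_stand.png

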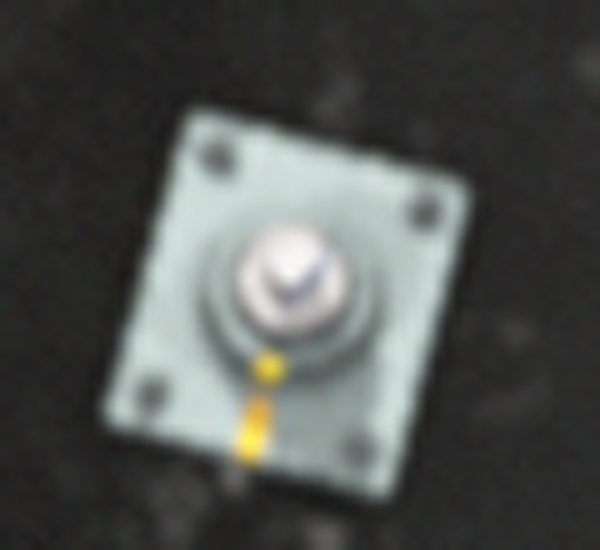

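View pics/t_coll.png

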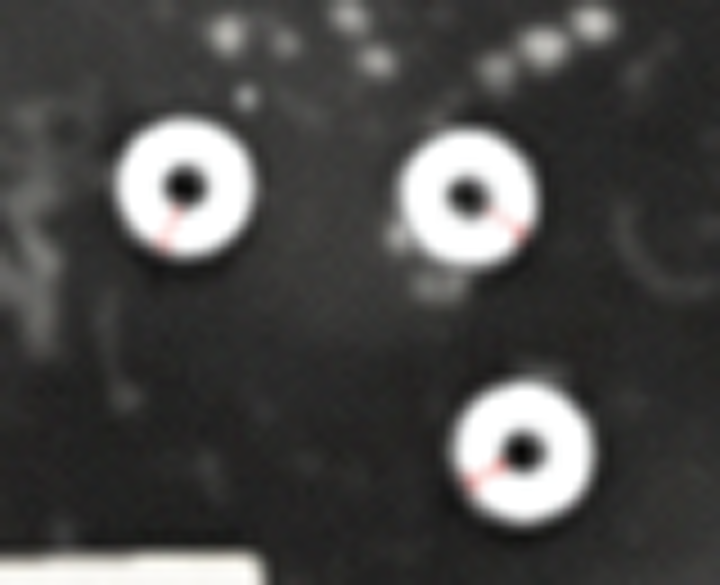

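View pics/s_stand.png

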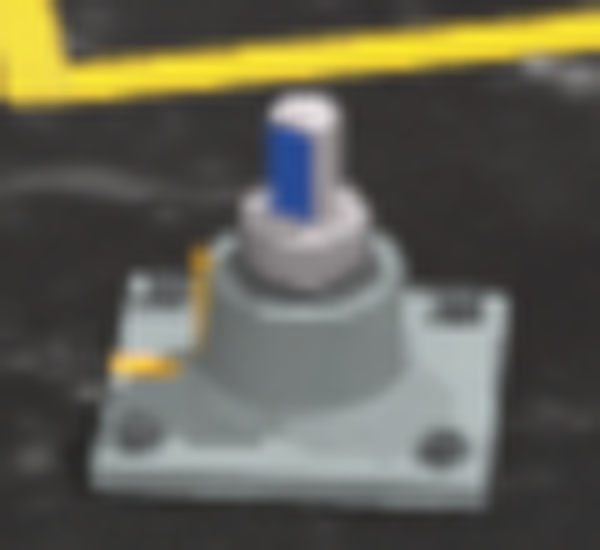

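View pics/s_coll.png

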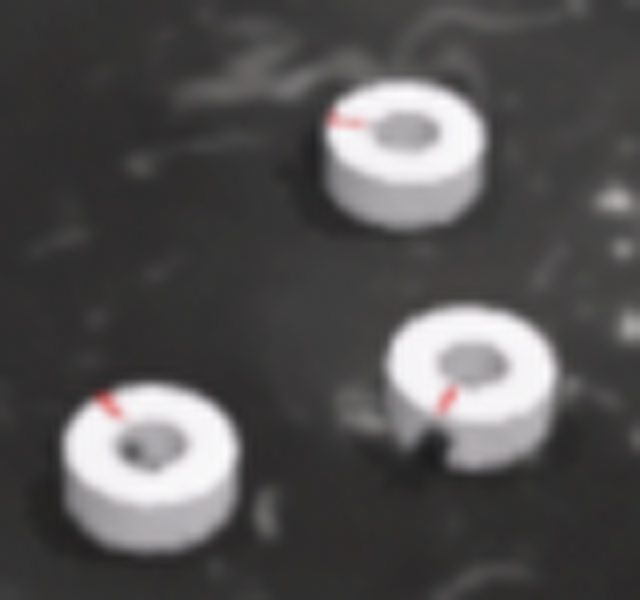

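```bash
python3 - <<'E'
from h import *
def px(X,Y,x0,y0,s): return x0+(X+.5)/s-.5, y0+(Y+.5)/s-.5
f=lambda X,Y,z:atz("top",*px(X,Y,290,195,10),z)
c=[f(X,Y,.01) for X,Y in [(190,110),(469,184),(386,497),(105,428)]]
C=np.mean(c,0);print("stand top",C, [np.linalg.norm(c[i]-c[i-1]) for i in range(4)])
ax=(c[0]+c[1]-c[2]-c[3]);print("yaw top",np.degrees(np.arctan2(ax[1],ax[0])))
ax=(c[0]+c[3]-c[2]-c[1]);print("yaw y top",np.degrees(np.arctan2(ax[1],ax[0]))-90)
print("shoulder",f(292,280,.06),"mark",f(268,369,.044), "tip top",f(296,263,.09))
g=lambda X,Y,z:atz("side",*px(X,Y,305,235,10),z)
c=[g(X,Y,.01) for X,Y in [(133,272),(510,292),(490,488),(95,470)]]
print("side",np.mean(c,0),c, [np.linalg.norm(c[i]-c[i-1]) for i in range(4)])
print("mark side",g(200,250,.044),"tip",g(307,107,.09),"shoulder",g(305,207,.06))
print("flat edges top", g(268,122,.087),g(313,133,.087),"bot",g(275,210,.0615),g(305,222,.0605), g(342,120,.087))
k=lambda X,Y,z:atz("top",*px(X,Y,375,200,9),z)
a=k(186,187,.018);b=k(160,244,.018);print("collar",a,b,np.degrees(np.arctan2(*(b-a)[1::-1])))
k=lambda X,Y,z:atz("side",*px(X,Y,310,310,8),z)
a=k(405,131,.018);b=k(332,117,.018);print("collar",a,b,np.degrees(np.arctan2(*(b-a)[1::-1])))
E
```

```text
stand top [0.50293843 0.13284636 0.01      ] [np.float64(0.10376675339419952), np.float64(0.09037813753244614), np.float64(0.10202283810824236), np.float64(0.089778062499725)]
yaw top -13.097824416818357
yaw y top -12.639801866758404
shoulder [0.50261626 0.13274782 0.06      ] mark [0.47762859 0.13891003 0.044     ] tip top [0.50293964 0.13234324 0.09      ]
side [0.50527474 0.13059749 0.01      ] [array([0.46699391, 0.18854928, 0.01      ]), array([0.56498374, 0.16433829, 0.01      ]), array([0.5434018, 0.0737261, 0.01     ]), array([0.44571949, 0.09577629, 0.01      ])] [np.float64(0.09518103476161795), np.float64(0.1009365106184116), np.float64(0.09314692532597618), np.float64(0.10014011872527347)]
mark side [0.47911449 0.14264168 0.044     ] tip [0.50545606 0.1332708  0.09      ] shoulder [0.50514372 0.13391029 0.06      ]
flat edges top [0.49534594 0.13232293 0.087     ] [0.50579073 0.12528264 0.087     ] bot [0.49697826 0.13111188 0.0615    ] [0.50392589 0.12583634 0.0605    ] [0.51402342 0.13062157 0.087     ]
collar [ 0.52403447 -0.10616319  0.018     ] [ 0.50379323 -0.09728638  0.018     ] 156.32010686460364
collar [ 0.52597805 -0.10764568  0.018     ] [ 0.50679846 -0.09859289  0.018     ] 154.73264596918725
```

```bash
cat > fit.py <<'E'
from h import *
from scipy.optimize import least_squares
def flatpoly(cx,cy,th,n=None):
    # th = direction angle (rad) of flat normal in world ; flat 60..~88.? mm
    nrm=np.array([np.cos(th),np.sin(th)]);t=np.array([-nrm[1],nrm[0]])
    h=np.sqrt(81-25)/1e3; h2=np.sqrt(49-25)/1e3
    P=[(-h,.060),(h,.060),(h,.087),(h2,.090),(-h2,.090),(-h,.087)]
    c=np.array([cx,cy])
    return np.array([[*(c+nrm*.005+t*a),z] for a,z in P])
def mask(im):
    r,g,b=[im[:,:,i].astype(float) for i in range(3)]
    return np.clip((b-0.5*(r+g))/100,0,1)
def fit(im,cx0,cy0,box,lock=True):
    m=mask(im); x0,y0,x1,y1=box; m=m[y0:y1,x0:x1]; S=8
    def ren(p):
        q=proj("side",flatpoly(p[0],p[1],p[2]))
        q=(q-[x0,y0]+.5)*S-.5
        img=np.zeros(((y1-y0)*S,(x1-x0)*S),np.uint8); cv2.fillPoly(img,[np.round(q*16).astype(np.int32)],255,shift=4)
        return cv2.GaussianBlur(cv2.resize(img,(x1-x0,y1-y0),interpolation=cv2.INTER_AREA).astype(float)/255,(0,0),.6)
    best=[]
    for th in np.radians(np.arange(160,260,1.)):
        for du in np.arange(-.004,.0041,.0005):
            for dz in np.arange(-.004,.0041,.001):
                r=ren((cx0+du,cy0+dz,th)); k=(r*m).sum()/max((r*r).sum(),1e-9)
                best.append((((k*r-m)**2).sum(),np.degrees(th),cx0+du,cy0+dz,k))
    best.sort(); return best
E
python3 - <<'E'
from fit import *
s=cv2.imread("raw_side0.png")[:,:,::-1]
m=mask(s); print(np.round(m[244:260,328:342],1))
b=fit(s,.504,.1327,(322,236,348,266))
for x in b[:8]: print(np.round(x,4))
d={}
for x in b: d.setdefault(x[1],x[0])
print({k:round(v,2) for k,v in sorted(d.items()) if 210<=k<=255})
E
```

```text
[[0.  0.  0.  0.  0.  0.  0.  0.  0.  0.  0.  0.  0.  0. ]
 [0.  0.  0.  0.  0.  0.  0.  0.  0.  0.  0.  0.  0.  0. ]
 [0.  0.  0.  0.  0.  0.  0.  0.  0.  0.  0.  0.  0.  0. ]
 [0.  0.  0.  0.2 0.3 0.3 0.2 0.1 0.  0.  0.  0.  0.  0. ]
 [0.  0.  0.  0.3 0.7 0.8 0.7 0.4 0.1 0.  0.  0.  0.  0. ]
 [0.  0.  0.  0.3 0.7 0.9 0.9 0.8 0.3 0.  0.  0.  0.  0. ]
 [0.  0.  0.  0.3 0.7 0.9 0.9 0.8 0.3 0.  0.  0.  0.  0. ]
 [0.  0.  0.  0.3 0.7 0.9 0.9 0.8 0.3 0.  0.  0.  0.  0. ]
 [0.  0.  0.  0.3 0.7 0.9 0.9 0.8 0.3 0.  0.  0.  0.  0. ]
 [0.  0.  0.  0.3 0.7 0.9 0.9 0.8 0.3 0.  0.  0.  0.  0. ]
 [0.  0.  0.  0.2 0.6 0.9 0.9 0.8 0.3 0.  0.  0.  0.  0. ]
 [0.  0.  0.  0.2 0.5 0.8 0.9 0.8 0.3 0.  0.  0.  0.  0. ]
 [0.  0.  0.  0.1 0.3 0.4 0.6 0.6 0.3 0.  0.  0.  0.  0. ]
 [0.  0.  0.  0.  0.  0.  0.1 0.2 0.1 0.  0.  0.  0.  0. ]
 [0.  0.  0.  0.  0.  0.  0.  0.  0.  0.  0.  0.  0.  0. ]
 [0.  0.  0.  0.  0.  0.  0.  0.  0.  0.  0.  0.  0.  0. ]]Traceback (most recent call last):
  File "<stdin>", line 4, in <module>
  File "fit.py", line 24, in fit
    r=ren((cx0+du,cy0+dz,th)); k=(r*m).sum()/max((r*r).sum(),1e-9)
  File "fit.py", line 16, in ren
    q=proj("side",flatpoly(p[0],p[1],p[2]))
  File "h.py", line 16, in proj
    c=get_calibration(cam);K=np.array(c["camera_matrix"],float);d=np.array(c["distortion"],float)
ValueError: time passes only in moves, steps and waits
```

```bash
python3 - <<'E'
from bench import *
import pickle
pickle.dump({n:get_calibration(n) for n in("side","top")},open("cal.pkl","wb")); print(get_obs()["t"])
E
sed -i 's/^from bench import \*/from bench import *\nimport pickle\nCAL=pickle.load(open("cal.pkl","rb"))/; s/get_calibration(cam)/CAL[cam]/' h.py
python3 - <<'E'
from fit import *
s=cv2.imread("raw_side0.png")[:,:,::-1]
b=fit(s,.504,.1327,(322,236,348,266))
for x in b[:8]: print(np.round(x,4))
d={}
for x in b: d.setdefault(x[1],x)
for k in range(210,256,3): print(k,np.round(d[k],4))
E
```

```text
0.1
[1.156e+00 2.180e+02 5.040e-01 1.297e-01 7.984e-01]
[1.192e+00 2.200e+02 5.040e-01 1.307e-01 7.859e-01]
[1.2434e+00 2.1900e+02 5.0400e-01 1.2970e-01 7.8390e-01]
[1.2464e+00 2.2200e+02 5.0400e-01 1.3070e-01 7.7400e-01]
[1.2541e+00 2.1700e+02 5.0400e-01 1.3070e-01 7.9570e-01]
[1.2543e+00 2.2100e+02 5.0400e-01 1.3070e-01 7.7360e-01]
[1.255e+00 2.170e+02 5.040e-01 1.297e-01 8.037e-01]
[1.2559e+00 2.1800e+02 5.0400e-01 1.3070e-01 7.9500e-01]Traceback (most recent call last):
  File "<stdin>", line 7, in <module>
KeyError: 210
```

```bash
python3 - <<'E'
from fit import *
s=cv2.imread("raw_side0.png")[:,:,::-1]
m=mask(s)*100; print(m[249:253,328:340].sum(1), m[249:253,328:340].max(1), m[244:260,328:342].sum())
for th in range(205,250,4):
    q=proj("side",flatpoly(.5042,.1325,np.radians(th)))
    print(th,"w",np.round(q[2]-q[5],2), "area",round(cv2.contourArea(q.astype(np.float32)),1),"edges",np.round(q[[5,2,0,1]],1).tolist())
E
```

```text
[384.  392.  391.  389.5] [89.5 90.5 90.5 89.5] 3345.5
205 w [3.26 2.51] area 32.4 edges [[331.5, 245.8], [334.8, 248.3], [331.5, 254.8], [334.8, 257.4]]
209 w [3.6  2.39] area 35.7 edges [[331.4, 245.9], [335.0, 248.3], [331.4, 255.0], [335.0, 257.4]]
213 w [3.92 2.26] area 38.9 edges [[331.4, 246.0], [335.3, 248.3], [331.4, 255.1], [335.2, 257.4]]
217 w [4.22 2.12] area 41.9 edges [[331.3, 246.1], [335.5, 248.2], [331.3, 255.2], [335.5, 257.4]]
221 w [4.5  1.96] area 44.7 edges [[331.3, 246.2], [335.8, 248.2], [331.3, 255.3], [335.7, 257.3]]
225 w [4.76 1.8 ] area 47.3 edges [[331.3, 246.4], [336.0, 248.2], [331.3, 255.5], [336.0, 257.3]]
229 w [5.   1.63] area 49.6 edges [[331.2, 246.5], [336.2, 248.1], [331.2, 255.6], [336.2, 257.3]]
233 w [5.21 1.45] area 51.7 edges [[331.3, 246.6], [336.5, 248.1], [331.3, 255.7], [336.4, 257.2]]
237 w [5.39 1.26] area 53.5 edges [[331.3, 246.7], [336.7, 248.0], [331.3, 255.8], [336.6, 257.1]]
241 w [5.55 1.07] area 55.1 edges [[331.3, 246.9], [336.9, 247.9], [331.3, 256.0], [336.8, 257.1]]
245 w [5.68 0.87] area 56.4 edges [[331.4, 247.0], [337.1, 247.9], [331.4, 256.1], [337.0, 257.0]]
249 w [5.79 0.66] area 57.5 edges [[331.5, 247.1], [337.3, 247.8], [331.5, 256.2], [337.2, 256.9]]
```

```bash
cat > p.py <<'E'
from h import *
def to(x,y,z,yaw=None):
    o=get_obs();R=np.array(o["tool_rot"]);p=np.array(o["ee_pos"])
    d=R.T@(np.array([x,y,z])-p)*100
    cur=np.degrees(np.arctan2(R[1,1],R[0,1]))
    print("t",round(o["t"],2),"pos",np.round(p,4),"yaw",round(cur,2),"x-axis",np.round(R[:,0],3),"w",round(o["width"],4),"F",np.round(o["wrist_force"],1),"T",np.round(o["wrist_torque"],2),"J",np.round(o["joint_positions"],1))
    print(" shift cm (tool axes now)",np.round(d,2), "wx rad", None if yaw is None else round(np.radians(cur-yaw),3))
E
python3 - <<'E'
from p import *
to(.40,.134,.2,38)
for u,v in [(173,268),(243,270),(172,200),(245,190)]: print(atz("top",u,v,.1))
E
```

```text
t 0.1 pos [0.1422 0.5048 0.2302] yaw 74.26 x-axis [-0.001 -0.002 -1.   ] w 0.0852 F [ 0.2 -0.   0. ] T [-0.05  0.03 -0.02] J [66.9  2.8  5.6 92.9  0.  82.7]
 shift cm (tool axes now) [  3.07 -28.69  34.87] wx rad 0.633
[0.35123832 0.54724318 0.1       ]
[0.35175751 0.34670837 0.1       ]
[0.54909693 0.563567   0.1       ]
[0.58574243 0.35232629 0.1       ]
```

Emit:
carry_out:
  moves: [0.2, -2.4, 2.9, 0, 0, 0, 100, 0.2, -2.4, 2.9, 0, 0, 0, 100, 0.2, -2.4, 2.9, 0, 0, 0, 100, 0.2, -2.4, 2.9, 0, 0, 0, 100, 0.2, -2.4, 2.9, 0, 0, 0, 100, 0.2, -2.4, 2.9, 0, 0, 0, 100, 0.2, -2.4, 2.9, 0, 0, 0, 100, 0.2, -2.4, 2.9, 0, 0, 0, 100, 0.2, -2.4, 2.9, 0, 0, 0, 100, 0.2, -2.4, 2.9, 0, 0, 0, 100, 0.2, -2.4, 2.9, 0, 0, 0, 100, 0.2, -2.4, 2.9, 0, 0, 0, 100]
  grip_force: 20

```text
t: 1.1
ee_pos: [0.3997, 0.1319, 0.2069]
tool_rot: [[-0.0, 0.272, 0.962], [0.0, 0.962, -0.272], [-1.0, 0.0, -0.0]]
wrist_force: [-0.2, 0.3, 0.1]
width: 0.0859
```

Emit:
carry_out:
  moves: [0, 0, 0, 0.106, 0, 0, 60, 0, 0, 0, 0.106, 0, 0, 60, 0, 0, 0, 0.106, 0, 0, 60, 0, 0, 0, 0.106, 0, 0, 60, 0, 0, 0, 0.106, 0, 0, 60, 0, 0, 0, 0.106, 0, 0, 60, 0, 0, 0, 0, 0, 0, 50, 0, 0, 0, 0, 0, 0, 50]

```text
t: 1.77
ee_pos: [0.399, 0.1336, 0.2069]
tool_rot: [[-0.001, 0.788, 0.615], [-0.0, 0.615, -0.788], [-1.0, -0.001, -0.0]]
wrist_force: [0.5, -0.4, -0.2]
width: 0.0428
```

```bash
python3 - <<'E'
from p import *
to(.5056,.1339,.12,38)
E
```

```text
t 1.77 pos [0.399  0.1336 0.2069] yaw 37.97 x-axis [-0.001 -0.    -1.   ] w 0.0428 F [ 0.5 -0.4 -0.2] T [-0.01 -0.03  0.05] J [  9.4 -13.  -11.8  91.3  -0.   61.4]
 shift cm (tool axes now) [8.68 8.43 6.54] wx rad -0.001
```

Emit:
carry_out:
  moves: [2.17, 2.1, 1.63, 0, 0, 0, 50, 2.17, 2.1, 1.63, 0, 0, 0, 50, 2.17, 2.1, 1.64, 0, 0, 0, 50, 2.17, 2.13, 1.64, 0, 0, 0, 50, 0, 0, 0, 0, 0, 0, 50, 0, 0, 0, 0, 0, 0, 50]

```text
t: 2.27
ee_pos: [0.5046, 0.1333, 0.1173]
tool_rot: [[-0.007, 0.789, 0.614], [-0.001, 0.614, -0.789], [-1.0, -0.006, -0.003]]
wrist_force: [-1.2, 0.0, -0.0]
width: 0.0428
```

```bash
python3 - <<'E'
from p import *
s=grab_frame("side");t=grab_frame("top")
to(.5056,.1339,.066,38)
save("pics/s1.png",s,(285,190,385,290),6);save("pics/t1.png",t,(270,175,370,265),6)
E
```

```text
t 2.37 pos [0.5055 0.1337 0.1208] yaw 37.89 x-axis [-0.001 -0.    -1.   ] w 0.043 F [0.2 0.6 0.6] T [ 0.    0.02 -0.  ] J [ 7.5  2.7 -6.9 80.4  0.  59.6]
 shift cm (tool axes now) [ 5.48  0.02 -0.  ] wx rad -0.002
```

View pics/s1.png

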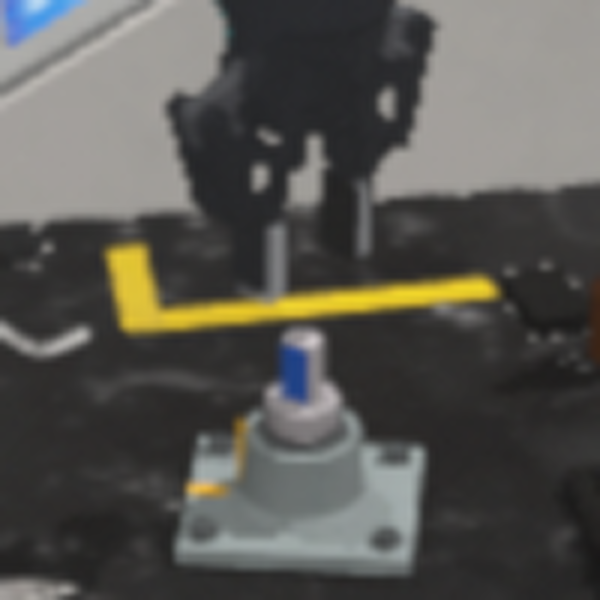

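View pics/t1.png

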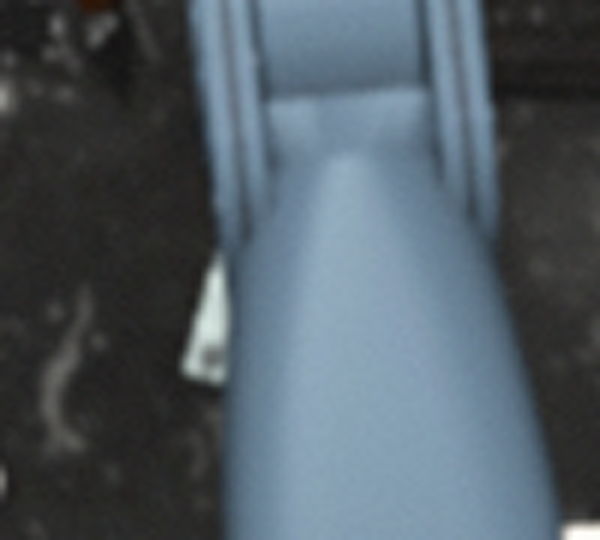

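```bash
python3 - <<'E'
from p import *
q=proj("side",np.array([[.5055,.1337,.1208],[.5055,.1337,.128],[.504,.1327,.09],[.504,.1327,.0]]));print((q-[285,190]+.5)*6-.5)
for s_ in(1,-1):
  for lat in (-11,11):
    a=np.radians(38);P=np.array([.5055,.1337,.1208+.004])+s_*.0215*np.array([np.cos(a),np.sin(a),0])+lat/1e3*np.array([np.sin(a),-np.cos(a),0])
    print(s_,lat,(proj("side",P)[0]-[285,190]+.5)*6-.5)
E
```

```text
[[304.20967912 269.82159729]
 [304.27022194 254.74036195]
 [300.78649286 334.92737488]
 [300.13217771 513.40837477]]
1 -11 [320.30395522 234.76638532]
1 11 [358.64477455 252.19311925]
-1 -11 [249.37325424 270.79364107]
-1 11 [287.73734563 288.87746381]
```

Emit:
carry_out:
  moves: [1.4, 0, 0, 0, 0, 0, 50, 1.4, 0, 0, 0, 0, 0, 50, 1.4, 0, 0, 0, 0, 0, 50, 1.25, 0, 0, 0, 0, 0, 50, 0, 0, 0, 0, 0, 0, 30, 0, 0, 0, 0, 0, 0, 30, 0, 0, 0, 0, 0, 0, 30]

```text
t: 2.95
ee_pos: [0.5067, 0.134, 0.0681]
tool_rot: [[0.003, 0.79, 0.614], [0.0, 0.614, -0.79], [-1.0, 0.003, 0.002]]
wrist_force: [0.9, -0.2, 0.5]
width: 0.0255
```

Emit:
carry_out:
  moves: [0, 0, 0, 0, 0, 0, 0, 0, 0, 0, 0, 0, 0, 0, 0, 0, 0, 0, 0, 0, 0, 0, 0, 0, 0, 0, 0, 0, 0, 0, 0, 0, 0, 0, 0, 0, 0, 0, 0, 0, 0, 0]

```text
t: 3.45
ee_pos: [0.5064, 0.1336, 0.0682]
tool_rot: [[0.002, 0.79, 0.613], [-0.0, 0.613, -0.79], [-1.0, 0.001, 0.001]]
wrist_force: [-2.6, -0.8, 6.2]
width: 0.0136
```

```bash
python3 - <<'E'
from p import *
to(.5056,.1339,.066,38)
E
```

```text
t 3.45 pos [0.5064 0.1336 0.0682] yaw 37.82 x-axis [ 0.002 -0.    -1.   ] w 0.0136 F [-2.6 -0.8  6.2] T [-0.28  0.77  0.06] J [  7.5   4.1 -11.6  74.3  -0.   59.6]
 shift cm (tool axes now) [ 0.22 -0.04 -0.08] wx rad -0.003
```

Emit:
carry_out:
  moves: [0, 0, 0, 0, 0, 0, 0, 0, 0, 0, 0, 0, 0, 0]

```text
t: 3.62
ee_pos: [0.5064, 0.1335, 0.0682]
tool_rot: [[0.002, 0.79, 0.613], [-0.0, 0.613, -0.79], [-1.0, 0.001, 0.001]]
wrist_force: [-3.4, -0.2, 6.6]
width: 0.0134
```

```bash
python3 - <<'E'
from p import *
to(.5056,.1339,.066,38)
s=grab_frame("side")
save("pics/s2.png",s,(285,190,385,290),6);
for i in range(3): print(get_obs()["width"])
to(.5056,.1339,.066,38)
E
```

```text
t 3.62 pos [0.5064 0.1335 0.0682] yaw 37.82 x-axis [ 0.002 -0.    -1.   ] w 0.0134 F [-3.4 -0.2  6.6] T [-0.24  0.7  -0.01] J [  7.5   4.1 -11.6  74.3  -0.   59.6]
 shift cm (tool axes now) [ 0.22 -0.04 -0.08] wx rad -0.003
0.013504167019697278
0.013504167019697278
0.013504167019697278
t 3.67 pos [0.5064 0.1335 0.0682] yaw 37.82 x-axis [ 0.002 -0.    -1.   ] w 0.0135 F [-3.6 -0.9  6. ] T [-0.2   0.74  0.06] J [  7.5   4.1 -11.6  74.3  -0.   59.6]
 shift cm (tool axes now) [ 0.22 -0.04 -0.08] wx rad -0.003
```

View pics/s2.png

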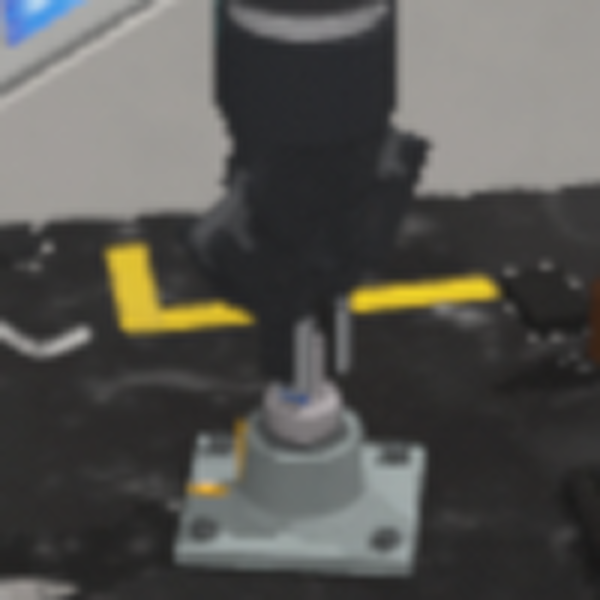

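```bash
python3 - <<'E'
from h import *
from scipy.optimize import minimize
t=cv2.imread("raw_top0.png")[:,:,::-1].astype(float)
x0,y0,x1,y1=292,197,346,250
g=t[y0:y1,x0:x1]
mk=np.clip((g.max(2)-45)/(170-45),0,1); mk[g.max(2)>110]=1
# shadows/holes inside filled:
b=(mk>.4).astype(np.uint8);b=cv2.morphologyEx(b,cv2.MORPH_OPEN,np.ones((3,3),np.uint8))
cn=max(cv2.findContours(b,cv2.RETR_EXTERNAL,cv2.CHAIN_APPROX_NONE)[0],key=cv2.contourArea)
h=np.zeros_like(b);cv2.fillPoly(h,[cv2.convexHull(cn)],1); inner=cv2.erode(h,np.ones((5,5),np.uint8))
mk[inner>0]=1; mk*=cv2.dilate(h,np.ones((5,5),np.uint8))
print(cv2.minAreaRect(cn))
S=8
def ren(p):
    c,s=np.cos(p[2]),np.sin(p[2]);Q=[]
    for z in(0,.01):
        for a,b_ in((-.05,-.045),(.05,-.045),(.05,.045),(-.05,.045)): Q.append([p[0]+c*a-s*b_,p[1]+s*a+c*b_,z])
    q=(proj("top",np.array(Q))-[x0,y0]+.5)*S-.5
    im=np.zeros(((y1-y0)*S,(x1-x0)*S),np.uint8);cv2.fillConvexPoly(im,cv2.convexHull(np.round(q*16).astype(np.int32)),255,shift=4,lineType=cv2.LINE_AA)
    return cv2.GaussianBlur(cv2.resize(im,(x1-x0,y1-y0),interpolation=cv2.INTER_AREA)/255.,(0,0),.6)
f=lambda p:((ren(p)-mk)**2).sum()
for st in(-.2,-.23,-.26):
  r=minimize(f,[.503,.1328,st],method="Nelder-Mead",options=dict(initial_simplex=[[.503,.1328,st],[.505,.1328,st],[.503,.1345,st],[.503,.1328,st+.06]]));print(r.x[:2],np.degrees(r.x[2]),r.fun)
for a in (-10,-12,-14,-16): print(a,min(f([r.x[0],r.x[1],np.radians(a)]) for _ in[0]))
# yellow mark
y=np.clip((np.minimum(g[:,:,0],g[:,:,1])-g[:,:,2]-40)/120,0,1); yy,xx=np.mgrid[y0:y1,x0:x1]
top=(yy<234)*y; bot=(yy>=234)*y
for m in(top,bot): print((xx*m).sum()/m.sum(),(yy*m).sum()/m.sum(),m.sum())
m=top;a=atz("top",(xx*m).sum()/m.sum(),(yy*m).sum()/m.sum(),.043);m=bot;b=atz("top",(xx*m).sum()/m.sum(),(yy*m).sum()/m.sum(),.0105)
for q in(a,b): print(q,np.degrees(np.arctan2(q[1]-r.x[1],q[0]-r.x[0])))
E
```

```text
((26.349998474121094, 28.049997329711914), (29.995380401611328, 33.59131622314453), 15.255120277404785)
[0.50411039 0.13249192] -13.498280699865978 26.613237102287634
[0.50419751 0.13251902] -13.4325970558686 26.59940661044358
[0.50420063 0.13254886] -13.325420488915452 26.582942745722
-10 37.777475458789624
-12 28.655579814948396
-14 27.080369469124232
-16 33.98867789024156
316.43989071038254 231.3770491803279 3.05
314.88358556461 237.82887077997668 7.158333333333334
[0.47799839 0.13862797 0.043     ] 166.93805915094077
[0.46212506 0.14234375 0.0105    ] 166.89535370385033
```

Emit:
carry_out:
  moves: [0, 0, 0, 0, 0, 0, 0, 0, 0, 0, 0, 0, 0, 0, 0, 0, 0, 0, 0, 0, 0]
  grip_force: 40

```text
t: 3.92
ee_pos: [0.5064, 0.1336, 0.0683]
tool_rot: [[0.002, 0.79, 0.613], [-0.0, 0.613, -0.79], [-1.0, 0.001, 0.001]]
wrist_force: [-3.2, -0.5, 7.0]
width: 0.0125
```

Emit:
carry_out:
  moves: [0, 0, 0.02, 0.089, 0, 0, 0, 0, 0, 0.02, 0.089, 0, 0, 0, 0, 0, 0.02, 0.089, 0, 0, 0, 0, 0, 0.02, 0.089, 0, 0, 0, 0, 0, 0.02, 0.089, 0, 0, 0, 0, 0, 0.02, 0.089, 0, 0, 0, 0, 0, 0.02, 0.089, 0, 0, 0, 0, 0, 0.02, 0.089, 0, 0, 0, 0, 0, 0.02, 0.089, 0, 0, 0, 0, 0, 0.02, 0.089, 0, 0, 0, 0, 0, 0, 0, 0, 0, 0, 0, 0, 0, 0, 0, 0, 0, 0]

```text
schema error: expected a multiple of 7 numbers
```

```bash
python3 - <<'E'
from p import *
to(.5067,.1318,.068,-13.2)
s=grab_frame("side")
save("pics/s3.png",s,(285,190,385,290),6);
to(.5067,.1318,.068,-13.2)
E
```

```text
t 3.92 pos [0.5064 0.1336 0.0683] yaw 37.82 x-axis [ 0.002 -0.    -1.   ] w 0.0125 F [-3.2 -0.5  7. ] T [-0.28  0.82  0.04] J [  7.5   4.1 -11.6  74.3  -0.   59.6]
 shift cm (tool axes now) [ 0.03 -0.09  0.16] wx rad 0.891
t 3.97 pos [0.5064 0.1335 0.0683] yaw 37.82 x-axis [ 0.002 -0.    -1.   ] w 0.0129 F [-2.9 -1.   6.8] T [-0.24  0.77  0.02] J [  7.5   4.1 -11.6  74.3  -0.   59.6]
 shift cm (tool axes now) [ 0.03 -0.08  0.16] wx rad 0.891
```

View pics/s3.png

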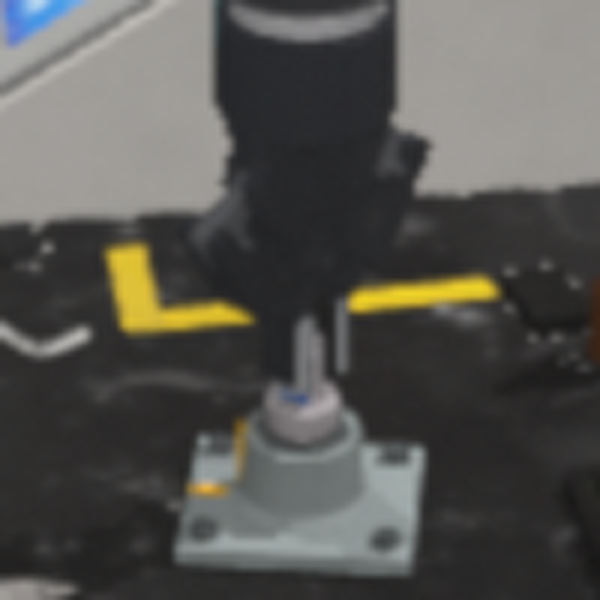

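Emit:
carry_out:
  moves: [0, 0, 0.02, 0.089, 0, 0, 0, 0, 0, 0.02, 0.089, 0, 0, 0, 0, 0, 0.02, 0.089, 0, 0, 0, 0, 0, 0.02, 0.089, 0, 0, 0, 0, 0, 0.02, 0.089, 0, 0, 0, 0, 0, 0.02, 0.089, 0, 0, 0, 0, 0, 0.02, 0.089, 0, 0, 0, 0, 0, 0.02, 0.089, 0, 0, 0, 0, 0, 0.02, 0.089, 0, 0, 0, 0, 0, 0.02, 0.089, 0, 0, 0, 0, 0, 0, 0, 0, 0, 0, 0, 0, 0, 0, 0, 0, 0, 0]

```text
schema error: expected a multiple of 7 numbers
```

```bash
python3 - <<'E'
from p import *
to(.5067,.1318,.068,-13.2)
s=grab_frame("side")
save("pics/s4.png",s,(285,190,385,290),6);
to(.5067,.1318,.068,-13.2)
E
```

```text
t 3.97 pos [0.5064 0.1335 0.0683] yaw 37.82 x-axis [ 0.002 -0.    -1.   ] w 0.0129 F [-2.9 -1.   6.8] T [-0.24  0.77  0.02] J [  7.5   4.1 -11.6  74.3  -0.   59.6]
 shift cm (tool axes now) [ 0.03 -0.08  0.16] wx rad 0.891
t 4.02 pos [0.5064 0.1336 0.0683] yaw 37.82 x-axis [ 0.002 -0.    -1.   ] w 0.0124 F [-3.  -1.5  7.2] T [-0.34  0.77  0.02] J [  7.5   4.1 -11.6  74.3  -0.   59.6]
 shift cm (tool axes now) [ 0.03 -0.08  0.16] wx rad 0.891
```

View pics/s4.png

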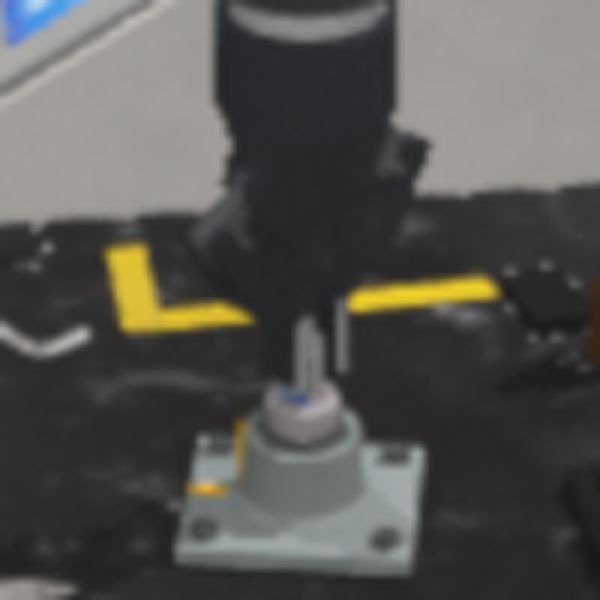

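Emit:
carry_out:
  moves: [0, 0, 0.02, 0.089, 0, 0, 0, 0, 0, 0.02, 0.089, 0, 0, 0, 0, 0, 0.02, 0.089, 0, 0, 0, 0, 0, 0.02, 0.089, 0, 0, 0, 0, 0, 0.02, 0.089, 0, 0, 0, 0, 0, 0.02, 0.089, 0, 0, 0, 0, 0, 0.02, 0.089, 0, 0, 0, 0, 0, 0.02, 0.089, 0, 0, 0, 0, 0, 0.02, 0.089, 0, 0, 0, 0, 0, 0.02, 0.089, 0, 0, 0]

```text
t: 4.85
ee_pos: [0.5065, 0.132, 0.0683]
tool_rot: [[0.001, 0.973, -0.232], [0.0, -0.232, -0.973], [-1.0, 0.001, -0.001]]
wrist_force: [-4.5, -0.4, 7.3]
width: 0.0133
```

Emit:
carry_out:
  moves: [0, 0, 0, 0, 0, 0, 0, 0, 0, 0, 0, 0, 0, 0]

```text
t: 5.02
ee_pos: [0.5066, 0.132, 0.0683]
tool_rot: [[0.001, 0.974, -0.228], [0.0, -0.228, -0.974], [-1.0, 0.001, -0.001]]
wrist_force: [-3.5, -0.6, 7.0]
width: 0.0129
```

```bash
python3 - <<'E'
from p import *
s=grab_frame("side")
save("pics/s5.png",s,(285,190,385,290),6);
to(.5067,.1318,.068,-13.2)
E
```

```text
t 5.07 pos [0.5066 0.132  0.0683] yaw -13.18 x-axis [ 0.001  0.    -1.   ] w 0.013 F [-4.6 -0.1  6.9] T [-0.09  0.87 -0.03] J [  7.3   4.1 -11.6  74.3   0.  110.4]
 shift cm (tool axes now) [0.03 0.01 0.01] wx rad 0.0
```

View pics/s5.png

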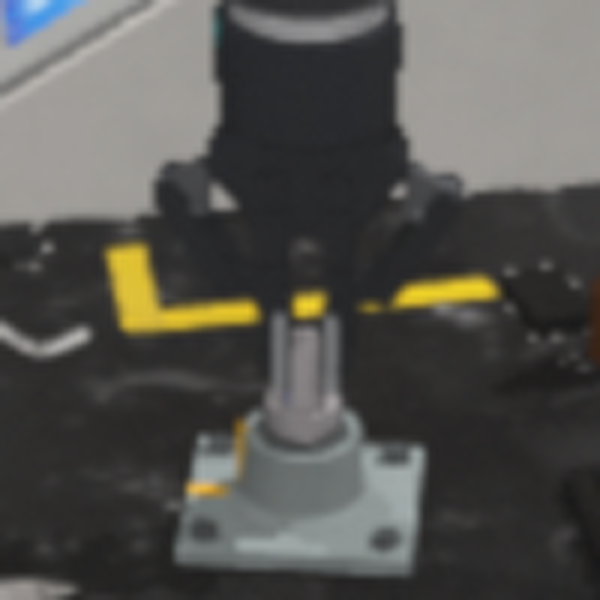

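Emit:
carry_out:
  moves: [-0.15, 0, 0, 0, 0, 0, 0, -0.15, 0, 0, 0, 0, 0, 0, 0, 0, 0, 0, 0, 0, 0]
  grip_force: 20

```text
t: 5.32
ee_pos: [0.5065, 0.132, 0.0683]
tool_rot: [[-0.0, 0.974, -0.228], [0.0, -0.228, -0.974], [-1.0, -0.0, -0.0]]
wrist_force: [0.1, 0.5, -4.7]
width: 0.0128
```

```bash
python3 - <<'E'
from p import *
to(.5067,.1318,.068,-13.2)
E
```

```text
t 5.32 pos [0.5065 0.132  0.0683] yaw -13.18 x-axis [-0.  0. -1.] w 0.0128 F [ 0.1  0.5 -4.7] T [ 0.1  -0.21 -0.07] J [  7.2   4.1 -11.5  74.4   0.  110.4]
 shift cm (tool axes now) [0.03 0.02 0.01] wx rad 0.0
```

Emit:
carry_out:
  moves: [0, 0, 0, 0, 0, 0, 45, 0, 0, 0, 0, 0, 0, 45, 0, 0, 0, 0, 0, 0, 45, -3, 0, 0, 0, 0, 0, 45, -3, 0, 0, 0, 0, 0, 45, -3, 0, 0, 0, 0, 0, 45, 0, 0, 0, 0, 0, 0, 60]

```text
t: 5.9
ee_pos: [0.5107, 0.1323, 0.167]
tool_rot: [[0.013, 0.974, -0.228], [0.002, -0.228, -0.974], [-1.0, 0.012, -0.005]]
wrist_force: [1.4, 0.1, 1.8]
width: 0.0497
```

```bash
python3 - <<'E'
from p import *
s=grab_frame("side"); cv2.imwrite("raw_side6.png",s[:,:,::-1])
save("pics/s6.png",s,(305,235,365,290),10);
to(.504,.1325,.16,-13.2)
to(.40,.06,.16,-13.2)
E
```

```text
t 5.95 pos [0.5097 0.1322 0.1643] yaw -13.18 x-axis [ 0.01   0.001 -1.   ] w 0.0513 F [ 0.3 -0.1 -0.8] T [ 0.04 -0.02  0.  ] J [  7.2   2.1  -2.6  84.7  -0.  110.4]
 shift cm (tool axes now) [ 0.43 -0.57  0.1 ] wx rad 0.0
t 5.95 pos [0.5097 0.1322 0.1643] yaw -13.18 x-axis [ 0.01   0.001 -1.   ] w 0.0513 F [ 0.3 -0.1 -0.8] T [ 0.04 -0.02  0.  ] J [  7.2   2.1  -2.6  84.7  -0.  110.4]
 shift cm (tool axes now) [ 0.32 -9.04  9.53] wx rad 0.0
```

View pics/s6.png

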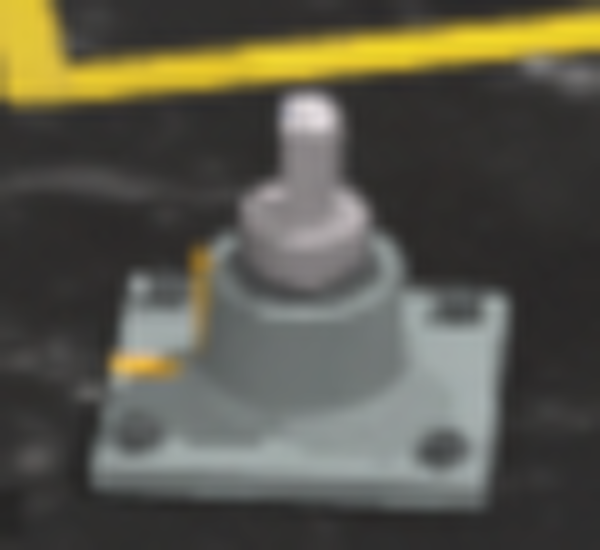

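```bash
python3 - <<'E'
from h import *
from scipy.optimize import minimize
for cam,box,p0 in(("top",(383,208,408,234),(.524,-.106)),("side",(346,316,376,342),(.526,-.107))):
    im=cv2.imread(f"raw_{cam}0.png")[:,:,::-1].astype(float);x0,y0,x1,y1=box;g=im[y0:y1,x0:x1]
    yy,xx=np.mgrid[y0:y1,x0:x1]
    red=np.clip(g[:,:,0]-0.5*(g[:,:,1]+g[:,:,2])-12,0,None)
    m=red; 
    # intensity silhouette of the top face
    gr=g.min(2); S=8
    th=np.linspace(0,2*np.pi,90)
    bright=np.clip((g.max(2)-60)/(235-60),0,1)
    lo=.0 if cam=="side" else .0
    def poly(c,r,z): return np.c_[c[0]+r*np.cos(th),c[1]+r*np.sin(th),np.full(90,z)]
    def ren(c):
        A=[]
        im_=np.zeros(((y1-y0)*S,(x1-x0)*S),np.uint8)
        pts=np.vstack([poly(c,.022,.018)]+([poly(c,.022,.0)] if cam=="side" else []))
        f=lambda P:np.round(((proj(cam,P)-[x0,y0]+.5)*S-.5)*16).astype(np.int32)
        if cam=="side":
            cv2.fillConvexPoly(im_,cv2.convexHull(f(pts)),170,shift=4); cv2.fillConvexPoly(im_,f(poly(c,.022,.018)),255,shift=4); cv2.fillConvexPoly(im_,f(poly(c,.010,.018)),150,shift=4)
        else:
            cv2.fillConvexPoly(im_,f(pts),255,shift=4); cv2.fillConvexPoly(im_,f(poly(c,.010,.018)),0,shift=4)
        return cv2.GaussianBlur(cv2.resize(im_,(x1-x0,y1-y0),interpolation=cv2.INTER_AREA)/255.,(0,0),.6)
    r=minimize(lambda c:((ren(c)-bright)**2).sum(),p0,method="Nelder-Mead",options=dict(initial_simplex=[p0,(p0[0]+.003,p0[1]),(p0[0],p0[1]+.003)]))
    c=r.x
    W=np.array([atz(cam,u,v,.018)[:2] for u,v in zip(xx.ravel(),yy.ravel())]);w=m.ravel()
    d=W-c; rr=np.hypot(*d.T); s=(rr<.0235)&(rr>.009); mu=(d*(w*s)[:,None]).sum(0)/(w*s).sum()
    print(cam,c,r.fun,"mean",mu,"ang",np.degrees(np.arctan2(mu[1],mu[0])),"w",(w*s).sum())
E
```

```text
top [ 0.52446191 -0.10581856] 14.423132850755517 mean [-0.01560675  0.00560826] ang 160.23417159456076 w 90.5
side [ 0.52629089 -0.10641315] 5.315116261561355 mean [-0.01686448  0.00590608] ang 160.69931248801086 w 217.5
```

```bash
python3 - <<'E'
from h import *
for cam,box in(("top",(388,214,400,232)),("side",(349,320,360,330))):
    im=cv2.imread(f"raw_{cam}0.png")[:,:,::-1].astype(float);x0,y0,x1,y1=box;g=im[y0:y1,x0:x1]
    red=g[:,:,0]-0.5*(g[:,:,1]+g[:,:,2]); print(cam);print(np.round(red).astype(int))
E
python3 - <<'E'
from h import *
t=cv2.imread("raw_top0.png")[:,:,::-1]; s=cv2.imread("raw_side0.png")[:,:,::-1]
a=cv2.resize(t[205:238,380:413],None,fx=14,fy=14,interpolation=cv2.INTER_CUBIC)
b=cv2.resize(s[312:345,344:377],None,fx=14,fy=14,interpolation=cv2.INTER_CUBIC)
save("pics/c2.png",np.hstack([a,b])[:, :800] if 0 else cv2.resize(np.hstack([a,b]),(800,400)))
E
```

```text
top
[[ 0  1  0  0 -2 -1 -2  0 -1  0 -2 -2]
 [ 0 -1 -2  0 -1  0  0  0  0  0  0  0]
 [ 0  0 -1  0  0  0 -1  0  0  0  0  0]
 [-1 -2  0  0  0  0 -1 -2  0 -1  0  0]
 [-2  0  0  0 -1 -2 -1 -1  0  0 -1 -1]
 [-1  0  0  0 -1 -2  0  0  0  0 -2  0]
 [ 0  0  0  0 -2  0  1  0  0  0 -1  0]
 [-2  0  0  0 -2 -2  2  2  0 -1 -1  0]
 [-2  0  0  0  0  2 12  8 -2  0 -1 -1]
 [ 0 -1  0  0  0  6 31 16 -2 -2  0  0]
 [ 2  0 -1  0  0 13 26  6 -2 -1  0  0]
 [ 0 -1 -1  1  6 20 16  1  0  0  0  0]
 [ 0  0  0  4 23 30 10  0  0  0 -1 -1]
 [ 2  2  0  4 20 28 11  0 -2  0 -2 -1]
 [ 2 -2  0  1  8 12  4  1 -1  0  0  2]
 [ 0  0  0  0  2  0  0 -1  0  1  0  2]
 [ 2  2  0  1  1  0  0  0  0  0  2  2]
 [ 1  1 -1  2  2  1  0  1  2  0  2  0]]
side
[[ 2  2  2  2  2  1  2  2  2  0  2]
 [ 1  0  2  2  2  2  1  0  1  0  0]
 [ 1  1  3  2  2  0  1  0  1  1  1]
 [ 2  5 20  9  2  2  1  1  1  2  1]
 [ 1 13 50 33 18 16  9  2  2  2  2]
 [ 2 11 44 42 41 48 26  8  2  1  1]
 [ 0  2  4  2  2  7  5  3  2  2  2]
 [ 0  0  0  1  1  1  2  1  0  0  0]
 [ 0  1  0  0  1  0  1  1  0  0  2]
 [ 0 -1  1  1  0  1  1  1  0  1  1]]
```

View pics/c2.png

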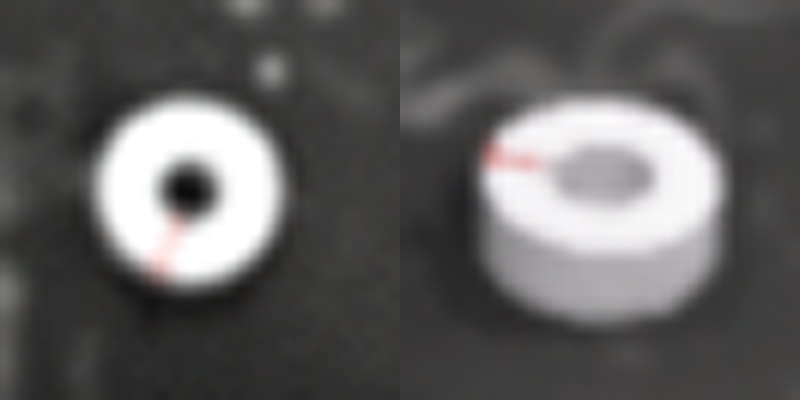

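The crop confirms the ring I mean: the leftmost of the three, lying flat with its red line up, at about (394,221) in the top view. Its red line runs toward the robot.

```bash
python3 - <<'E'
from h import *
for cam,box,C in(("top",(391,221,397,229),(.5245,-.1058)),("side",(350,322,358,327),(.5263,-.1064))):
    im=cv2.imread(f"raw_{cam}0.png")[:,:,::-1].astype(float);x0,y0,x1,y1=box;g=im[y0:y1,x0:x1]
    w=np.clip(g[:,:,0]-0.5*(g[:,:,1]+g[:,:,2])-3,0,None).ravel();yy,xx=np.mgrid[y0:y1,x0:x1]
    W=np.array([atz(cam,u,v,.018)[:2] for u,v in zip(xx.ravel(),yy.ravel())])
    mu=(W*w[:,None]).sum(0)/w.sum();d=W-mu;e,v=np.linalg.eigh((d*w[:,None]).T@d/w.sum());a=v[:,1]*-np.sign(v[0,1])
    print(cam,mu,np.degrees(np.arctan2(a[1],a[0])),np.sqrt(e),"via centre",np.degrees(np.arctan2(mu[1]-C[1],mu[0]-C[0])))
E
```

```text
top [ 0.50873516 -0.10035597] 158.5987223036652 [0.00191532 0.00579156] via centre 160.94881113160596
side [ 0.50960539 -0.10025882] 149.437579210507 [0.00211082 0.0035132 ] via centre 159.80375747831138
```

Emit:
carry_out:
  moves: [0, 0, 0, -0.12, 0, 0, 80, 0, 0, 0, -0.12, 0, 0, 80, 0, 0, 0, -0.12, 0, 0, 80, 0, 0, 0, -0.12, 0, 0, 80, 0, 0, 0, -0.12, 0, 0, 80, 0, 0, 0, -0.12, 0, 0, 80, 0, 0, 0, -0.12, 0, 0, 80, 0, 0, 0, -0.12, 0, 0, 80, 0, 0, 0, -0.12, 0, 0, 80, 0, 0, 0, -0.12, 0, 0, 80, 0, 0, 0, -0.12, 0, 0, 80, 0, 0, 0, -0.123, 0, 0, 80]

```text
t: 6.95
ee_pos: [0.506, 0.1317, 0.1581]
tool_rot: [[-0.001, 0.345, 0.939], [-0.0, 0.939, -0.345], [-1.0, -0.001, -0.001]]
wrist_force: [-1.0, -0.1, -0.2]
width: 0.0685
```

```bash
python3 - <<'E'
from p import *
to(.5253,-.1061,.1,69.5)
E
```

```text
t 6.95 pos [0.506  0.1317 0.1581] yaw 69.84 x-axis [-0.001 -0.    -1.   ] w 0.0685 F [-1.  -0.1 -0.2] T [ 0.01  0.02 -0.1 ] J [ 7.2  2.3 -3.1 84.7 -0.  27.4]
 shift cm (tool axes now) [  5.82 -21.66  10.01] wx rad 0.006
```

Emit:
carry_out:
  moves: [0.7, -2.7, 1.25, 0, 0, 0, 80, 0.7, -2.7, 1.25, 0, 0, 0, 80, 0.7, -2.7, 1.25, 0, 0, 0, 80, 0.7, -2.7, 1.25, 0, 0, 0, 80, 0.7, -2.7, 1.25, 0, 0, 0, 80, 0.7, -2.7, 1.25, 0, 0, 0, 80, 0.7, -2.7, 1.25, 0, 0, 0, 80, 0.7, -2.7, 1.25, 0, 0, 0, 80, 0, 0, 0, 0, 0, 0, 80, 0, 0, 0, 0, 0, 0, 80]

```text
t: 7.78
ee_pos: [0.5235, -0.1066, 0.1016]
tool_rot: [[-0.002, 0.353, 0.936], [0.001, 0.936, -0.353], [-1.0, 0.0, -0.003]]
wrist_force: [0.7, 0.2, 0.3]
width: 0.0682
```

```bash
python3 - <<'E'
from p import *
s=grab_frame("side");t=grab_frame("top")
save("pics/s7.png",s,(300,250,400,350),6);save("pics/t7.png",t,(270,190,370,265),7)
to(.5253,-.1061,.03,69.5)
cv2.imwrite("raw_top7.png",t[:,:,::-1])
E
```

```text
t 7.88 pos [ 0.5241 -0.105   0.1026] yaw 69.5 x-axis [-0.001  0.001 -1.   ] w 0.0686 F [0.2 0.4 0.1] T [ 0.   -0.03  0.02] J [-18.5   4.8  -6.8  78.4   0.    2. ]
 shift cm (tool axes now) [ 7.26 -0.07  0.16] wx rad 0.0
```

View pics/s7.png

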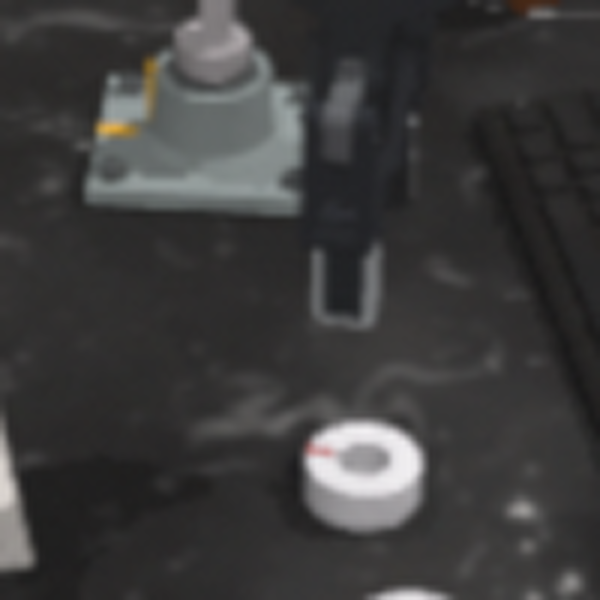

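View pics/t7.png

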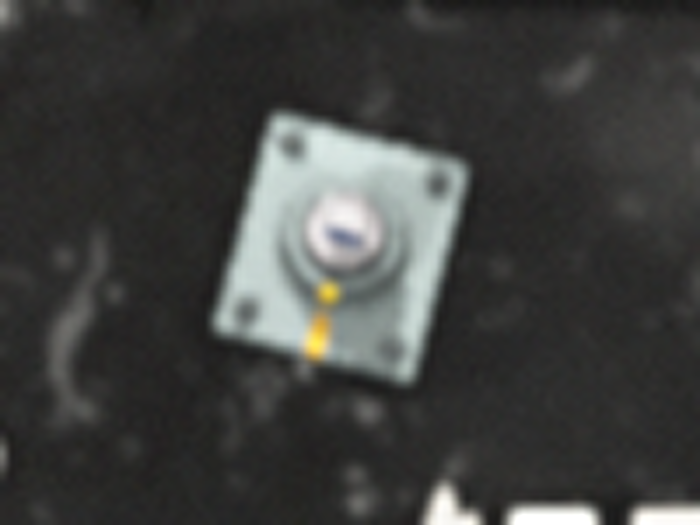

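```bash
python3 - <<'E'
from p import *
a=np.radians(69.5);o=np.array([.5241,-.105,0])
for z in(.1026,.098,.107,.112):
  for lat in(-11,11):
    for w in(.0343,):
      P=o-w*np.array([np.cos(a),np.sin(a),0])+lat/1e3*np.array([np.sin(a),-np.cos(a),0])+[0,0,z]
      print(z,lat,(proj("side",P)[0]-[300,250]+.5)*6-.5)
E
```

```text
0.1026 -11 [316.11901175 320.09674476]
0.1026 11 [377.47613553 328.05194419]
0.098 -11 [315.87044929 330.60348963]
0.098 11 [377.10701453 338.58183171]
0.107 -11 [316.35745699 310.00824756]
0.107 11 [377.83028606 317.94106379]
0.112 -11 [316.62923884 298.49803235]
0.112 11 [378.23401417 306.40511761]
```

Emit:
carry_out:
  moves: [0, -0.07, 0.1, 0, 0, 0, 60, 2, 0, 0, 0, 0, 0, 60, 2, 0, 0, 0, 0, 0, 60, 2, 0, 0, 0, 0, 0, 60, 0.6, 0, 0, 0, 0, 0, 60, 0, 0, 0, 0, 0, 0, 60, 0, 0, 0, 0, 0, 0, 60, 0, 0, 0, 0, 0, 0, 60]

```text
t: 8.55
ee_pos: [0.5264, -0.1065, 0.0387]
tool_rot: [[0.003, 0.349, 0.937], [-0.001, 0.937, -0.349], [-1.0, 0.0, 0.003]]
wrist_force: [-0.3, -0.3, -0.4]
width: 0.051
```

```bash
python3 - <<'E'
from p import *
s=grab_frame("side")
save("pics/s8.png",s,(300,250,400,350),6)
to(.5253,-.1061,.007,69.5)
E
```

```text
t 8.6 pos [ 0.5266 -0.1067  0.0389] yaw 69.53 x-axis [ 0.003 -0.001 -1.   ] w 0.0514 F [ 0.1 -0.5  1. ] T [ 0.05 -0.03 -0.02] J [-18.6   7.  -11.8  70.9   0.    1.9]
 shift cm (tool axes now) [ 3.19  0.01 -0.15] wx rad 0.001
```

View pics/s8.png

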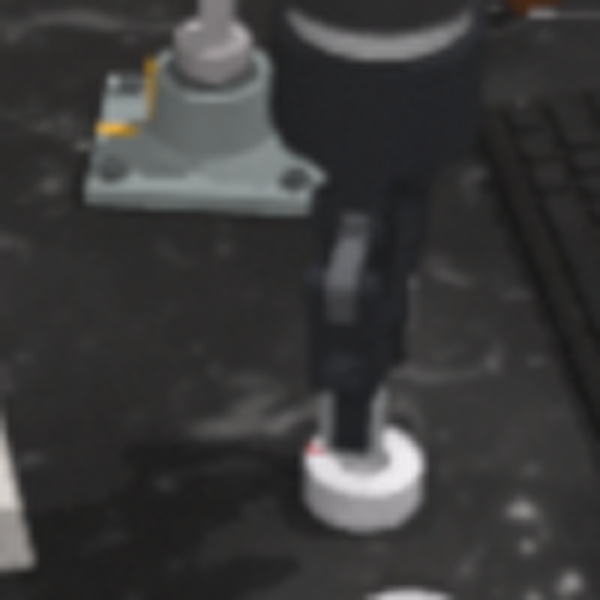

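```bash
python3 - <<'E'
from p import *
a=np.radians(69.5);o=np.array([.5266,-.1067,0])
for z in(.0389,.035,.043):
  for lat in(-11,11):
      P=o-.0257*np.array([np.cos(a),np.sin(a),0])+lat/1e3*np.array([np.sin(a),-np.cos(a),0])+[0,0,z]
      print(z,lat,(proj("side",P)[0]-[300,250]+.5)*6-.5)
for C in((.5253,-.1061),(.5263,-.1064)):
  print((proj("side",np.array([[C[0],C[1],.018],[C[0]-.022,C[1],.018],[C[0]+.022,C[1],.018]]))-[300,250]+.5)*6-.5)
E
```

```text
0.0389 -11 [324.60140843 449.95809913]
0.0389 11 [384.08670032 458.12716621]
0.035 -11 [324.38121152 458.38296748]
0.035 11 [383.76981778 466.56873278]
0.043 -11 [324.83349533 441.07165567]
0.043 11 [384.42073027 449.22298962]
[[361.0755025  455.7291206 ]
 [303.09917796 460.79124856]
 [418.85236093 450.67045335]]
[[363.85475483 455.99396158]
 [305.87630891 461.05776981]
 [421.63346487 450.9336259 ]]
```

Emit:
carry_out:
  moves: [1.1, 0, -0.05, 0, 0, 0, 60, 1.1, 0, 0, 0, 0, 0, 60, 0.95, 0, 0, 0, 0, 0, 60, 0, 0, 0, 0, 0, 0, 60, 0, 0, 0, 0, 0, 0, 60]

```text
t: 9.02
ee_pos: [0.5232, -0.1059, 0.0037]
tool_rot: [[-0.003, 0.35, 0.937], [0.001, 0.937, -0.35], [-1.0, -0.0, -0.004]]
wrist_force: [-0.3, 1.1, -0.1]
width: 0.0513
```

```bash
python3 - <<'E'
from p import *
to(.526,-.1063,.007,69.5)
E
```

```text
t 9.02 pos [ 0.5232 -0.1059  0.0037] yaw 69.49 x-axis [-0.003  0.001 -1.   ] w 0.0513 F [-0.3  1.1 -0.1] T [-0.02  0.07  0.01] J [-18.6   8.6 -14.3  67.3   0.    1.9]
 shift cm (tool axes now) [-0.33  0.06  0.28] wx rad -0.0
```

Emit:
carry_out:
  moves: [0, 0, 0, 0, 0, 0, 60, 0, 0, 0, 0, 0, 0, 60, 0, 0, 0, 0, 0, 0, 60]

```text
t: 9.27
ee_pos: [0.5252, -0.1065, 0.0061]
tool_rot: [[0.001, 0.35, 0.937], [-0.0, 0.937, -0.35], [-1.0, 0.0, 0.001]]
wrist_force: [-0.1, -0.2, 0.1]
width: 0.0516
```

```bash
python3 - <<'E'
from p import *
to(.526,-.1063,.007,69.5)
E
```

```text
t 9.27 pos [ 0.5252 -0.1065  0.0061] yaw 69.5 x-axis [ 0.001 -0.    -1.   ] w 0.0516 F [-0.1 -0.2  0.1] T [ 0.06 -0.01 -0.04] J [-18.6   8.5 -14.1  67.3  -0.    1.9]
 shift cm (tool axes now) [-0.09  0.05  0.07] wx rad -0.0
```

Emit:
carry_out:
  moves: [0, 0, 0.06, 0, 0, 0, 60, 0, 0, 0, 0, 0, 0, 40, 0, 0, 0, 0, 0, 0, 40, 0, 0, 0, 0, 0, 0, 40, 0, 0, 0, 0, 0, 0, 40]
  grip_force: 40

```text
t: 9.68
ee_pos: [0.526, -0.1067, 0.0065]
tool_rot: [[0.002, 0.35, 0.937], [-0.0, 0.937, -0.35], [-1.0, 0.0, 0.002]]
wrist_force: [-1.4, -0.8, 4.9]
width: 0.0424
```

```bash
python3 - <<'E'
from p import *
s=grab_frame("side")
save("pics/s9.png",s,(300,250,400,350),6)
to(.526,-.1063,.1,69.5)
E
```

```text
t 9.73 pos [ 0.526  -0.1067  0.0065] yaw 69.51 x-axis [ 0.002 -0.    -1.   ] w 0.0419 F [0.4 0.7 4.5] T [ 0.19  0.12 -0.01] J [-18.6   8.6 -14.   67.3   0.    1.9]
 shift cm (tool axes now) [-9.35  0.04  0.  ] wx rad 0.0
```

View pics/s9.png

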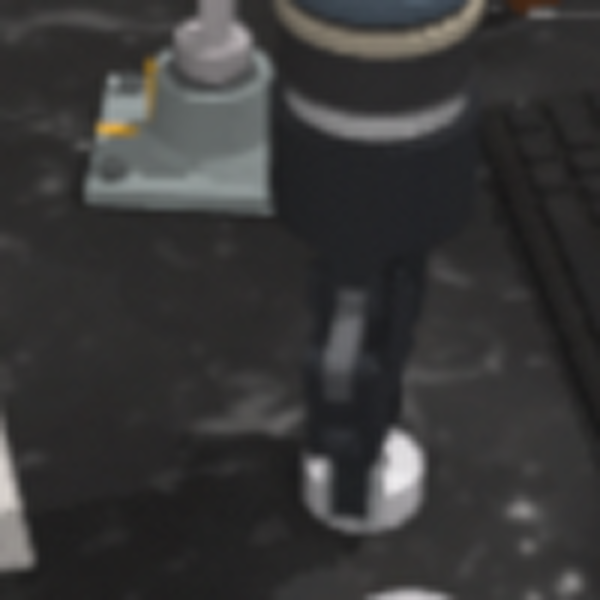

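Emit:
carry_out:
  moves: [0, 0, 0, 0, 0, 0, 35, -1, 0, 0, 0, 0, 0, 35, -3, 0, 0, 0, 0, 0, 35, -3.5, 0, 0, 0, 0, 0, 35, -3.5, 0, 0, 0, 0, 0, 35, -2.4, 0, 0, 0, 0, 0, 35, 0, 0, 0, 0, 0, 0, 35, 0, 0, 0, 0, 0, 0, 35]
  grip_force: 60

```text
t: 10.4
ee_pos: [0.5264, -0.107, 0.1414]
tool_rot: [[0.003, 0.35, 0.937], [-0.001, 0.937, -0.35], [-1.0, -0.0, 0.004]]
wrist_force: [-0.1, -0.9, -1.5]
width: 0.0412
```

```bash
python3 - <<'E'
from p import *
s=grab_frame("side")
save("pics/s10.png",s,(300,220,400,320),6); cv2.imwrite("raw_side10.png",s[:,:,::-1])
to(.5047,.1324,.14,76.8)
E
```

```text
t 10.45 pos [ 0.5251 -0.1066  0.1392] yaw 69.5 x-axis [-0. -0. -1.] w 0.0411 F [ 0.2 -0.3 -1.8] T [ 0.02 -0.04  0.04] J [-18.6   4.3  -3.2  82.6  -0.    1.9]
 shift cm (tool axes now) [ -0.08  21.67 -10.28] wx rad -0.127
```

View pics/s10.png

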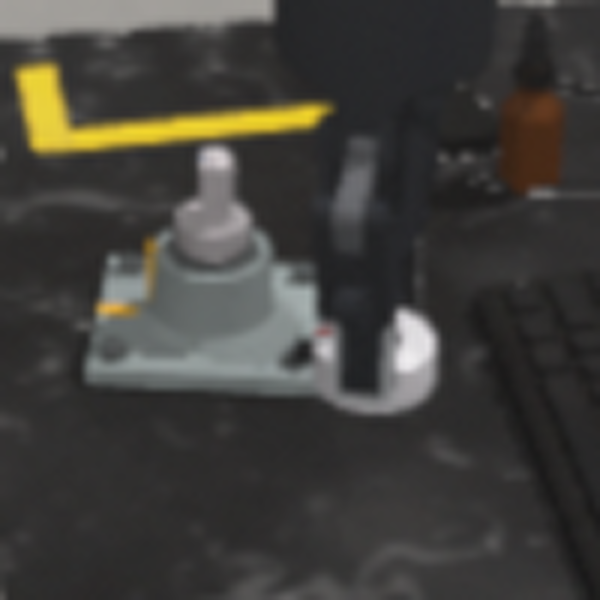

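```bash
python3 - <<'E'
from h import *
s=cv2.imread("raw_side10.png")[:,:,::-1]
save("pics/s10b.png",s,(342,268,378,292),20)
for C in((.5251,-.1066),):
  zb=.1325
  for yaw in(153,157,161,165):
    a=np.radians(yaw);P=np.array([[C[0]+r*np.cos(a)+l*-np.sin(a),C[1]+r*np.sin(a)+l*np.cos(a),zb+.009+dz] for r,l,dz in((.0285,0,0),(.0285,.0045,0),(.0285,-.0045,0),(.0285,0,.0045),(.0285,0,-.0045),(.022,0,0.009))])
    print(yaw,np.round(((proj("side",P)-[342,268]+.5)*20-.5)).astype(int).tolist())
  th=np.linspace(0,2*np.pi,200);q=(proj("side",np.c_[C[0]+.022*np.cos(th),C[1]+.022*np.sin(th),0*th+zb+.018])-[342,268]+.5)*20-.5
  print(q.min(0),q.max(0)); q=(proj("side",np.c_[C[0]+.022*np.cos(th),C[1]+.022*np.sin(th),0*th+zb])-[342,268]+.5)*20-.5
  print(q.min(0),q.max(0))
E
```

```text
153 [[139, 201], [126, 223], [151, 179], [139, 166], [138, 235], [198, 141]]
157 [[134, 210], [124, 233], [143, 188], [134, 175], [133, 245], [194, 149]]
161 [[130, 220], [123, 243], [137, 198], [131, 185], [129, 255], [191, 156]]
165 [[128, 231], [124, 254], [132, 207], [128, 195], [127, 266], [190, 164]]
[188.84335914  65.60327593] [603.62144288 293.81700292]
[185.85899688 204.62738261] [597.51865322 435.38408323]
```

View pics/s10b.png

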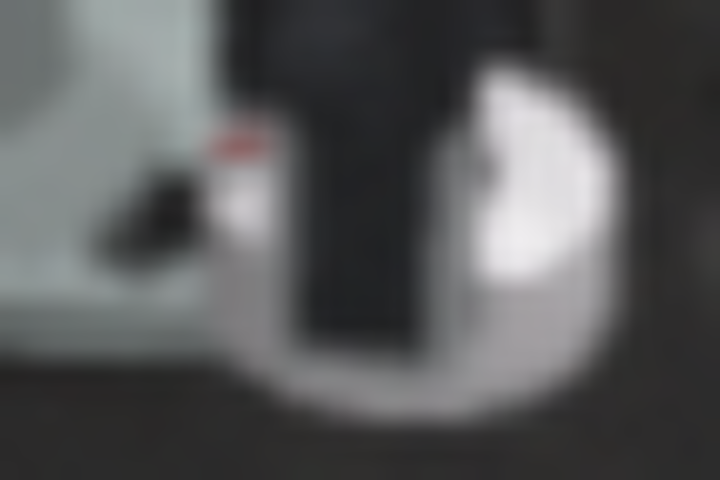

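Emit:
carry_out:
  moves: [0, 2.7, -1.28, 0, 0, 0, 35, 0, 2.7, -1.28, 0, 0, 0, 35, 0, 2.7, -1.28, 0, 0, 0, 35, 0, 2.7, -1.28, 0, 0, 0, 35, 0, 2.7, -1.28, 0, 0, 0, 35, 0, 2.7, -1.28, 0, 0, 0, 35, 0, 2.7, -1.28, 0, 0, 0, 35, 0, 2.77, -1.3, 0, 0, 0, 35, 0, 0, 0, -0.064, 0, 0, 35, 0, 0, 0, -0.063, 0, 0, 35, 0, 0, 0, 0, 0, 0, 35, 0, 0, 0, 0, 0, 0, 35]

```text
t: 11.45
ee_pos: [0.5034, 0.1322, 0.137]
tool_rot: [[-0.005, 0.23, 0.973], [-0.001, 0.973, -0.23], [-1.0, -0.002, -0.004]]
wrist_force: [-0.4, -0.2, -0.6]
width: 0.0412
```

Emit:
carry_out:
  moves: [0, 0, 0, 0, 0, 0, 35, 0, 0, 0, 0, 0, 0, 35, 0, 0, 0, 0, 0, 0, 35]

```text
t: 11.7
ee_pos: [0.5049, 0.1319, 0.1391]
tool_rot: [[-0.001, 0.23, 0.973], [-0.0, 0.973, -0.23], [-1.0, -0.0, -0.001]]
wrist_force: [0.2, -0.5, -1.8]
width: 0.0413
```

```bash
python3 - <<'E'
from p import *
to(.5047,.1324,.105,76.8)
s=grab_frame("side")
save("pics/s11.png",s,(300,195,375,270),8); cv2.imwrite("raw_side11.png",s[:,:,::-1])
to(.5047,.1324,.105,76.8)
E
```

```text
t 11.7 pos [0.5049 0.1319 0.1391] yaw 76.69 x-axis [-0.001 -0.    -1.   ] w 0.0413 F [ 0.2 -0.5 -1.8] T [-0.01 -0.03  0.04] J [ 7.3  2.3 -5.3 82.5  0.  20.6]
 shift cm (tool axes now) [ 3.41  0.05 -0.03] wx rad -0.002
t 11.75 pos [0.505  0.1319 0.1393] yaw 76.71 x-axis [-0. -0. -1.] w 0.0412 F [ 0.6 -0.  -1.5] T [0.04 0.02 0.02] J [ 7.3  2.3 -5.3 82.5  0.  20.6]
 shift cm (tool axes now) [ 3.43  0.04 -0.04] wx rad -0.002
```

View pics/s11.png

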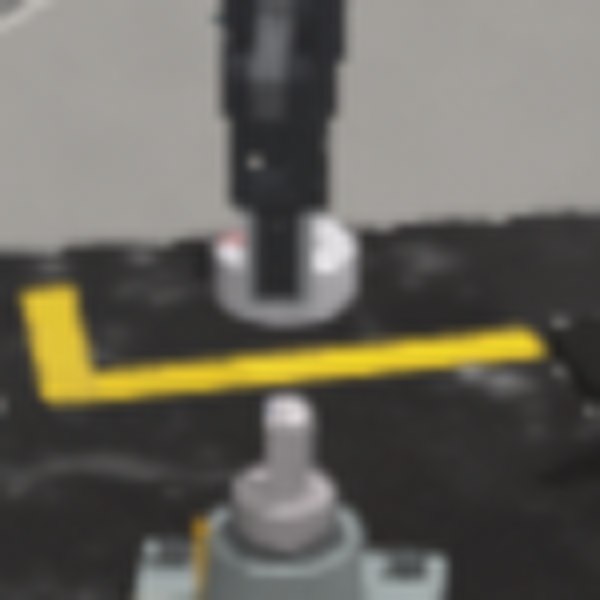

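```bash
python3 - <<'E'
from h import *
s=cv2.imread("raw_side11.png").astype(float).mean(2)
def edges(row,a,b,th):
    r=s[row,a:b]; i=np.where((r[:-1]<th)!=(r[1:]<th))[0]
    return [round(a+k+(th-r[k])/(r[k+1]-r[k]),2) for k in i]
for row in range(226,236): print(row,edges(row,322,350,100))
print('sh')
for row in range(254,262): print(row,edges(row,324,346,130), s[row,326:345].astype(int).tolist())
th=np.linspace(0,2*np.pi,400)
def ext(C,r,z): q=proj("side",np.c_[C[0]+r*np.cos(th),C[1]+r*np.sin(th),0*th+z]);return q.min(0),q.max(0)
print(ext((.505,.1319),.022,.1508),ext((.505,.1319),.022,.1328)); print(ext((.5047,.1324),.016,.06), ext((.5047,.1324),.016,.05))
E
```

```text
226 [np.float64(326.12), np.float64(331.04), np.float64(337.28), np.float64(344.59)]
227 [np.float64(326.41), np.float64(331.04), np.float64(337.27), np.float64(344.45)]
228 [np.float64(326.8), np.float64(330.98), np.float64(337.28), np.float64(344.34)]
229 [np.float64(326.87), np.float64(330.89), np.float64(337.36), np.float64(344.27)]
230 [np.float64(326.82), np.float64(330.87), np.float64(337.37), np.float64(344.23)]
231 [np.float64(326.88), np.float64(330.94), np.float64(337.32), np.float64(344.04)]
232 [np.float64(327.21), np.float64(331.62), np.float64(336.65), np.float64(343.42)]
233 [np.float64(327.92), np.float64(342.48)]
234 [np.float64(329.51), np.float64(341.21)]
235 [np.float64(333.22), np.float64(337.0)]
sh
254 [np.float64(330.51), np.float64(339.59)] [63, 63, 66, 87, 113, 145, 160, 146, 134, 133, 131, 131, 146, 149, 116, 71, 48, 46, 45]
255 [np.float64(329.84), np.float64(340.63)] [56, 53, 63, 112, 133, 133, 133, 130, 132, 134, 134, 133, 152, 174, 162, 110, 60, 47, 47]
256 [np.float64(329.77), np.float64(341.11)] [47, 47, 61, 110, 135, 137, 133, 130, 132, 134, 134, 141
[... 475 characters left out ...]
61, 159, 153, 143, 133, 126, 114, 131, 133, 94]
260 [np.float64(325.99), np.float64(326.03), np.float64(334.67), np.float64(336.8), np.float64(342.52), np.float64(343.6)] [130, 119, 85, 83, 99, 110, 117, 124, 128, 130, 131, 129, 127, 124, 118, 104, 115, 143, 121]
261 [np.float64(342.82), np.float64(344.03)] [118, 102, 77, 74, 89, 105, 115, 120, 124, 125, 126, 125, 122, 114, 104, 93, 100, 136, 131]
(array([326.34923995, 220.19348074]), array([344.13142536, 228.61950051])) (array([326.38092077, 226.50268591]), array([344.05018085, 235.04309553]))
(array([328.70697309, 252.339271  ]), array([341.23013434, 258.85529357])) (array([328.71547824, 255.64754758]), array([341.19534459, 262.20267686]))
```

Emit:
carry_out:
  moves: [1.1, 0.05, -0.04, 0, 0, 0, 35, 1.1, 0, 0, 0, 0, 0, 35, 1.1, 0, 0, 0, 0, 0, 35, 0, 0, 0, 0, 0, 0, 35, 0, 0, 0, 0, 0, 0, 35, 0, 0, 0, 0, 0, 0, 35]

```text
t: 12.25
ee_pos: [0.5045, 0.1329, 0.1061]
tool_rot: [[-0.001, 0.229, 0.973], [-0.0, 0.973, -0.229], [-1.0, -0.0, -0.001]]
wrist_force: [0.0, -0.8, -0.9]
width: 0.0413
```

```bash
python3 - <<'E'
from p import *
s=grab_frame("side")
save("pics/s12.png",s,(300,205,375,280),8); cv2.imwrite("raw_side12.png",s[:,:,::-1])
to(.5047,.1324,.0665,76.8)
E
```

```text
t 12.3 pos [0.5049 0.133  0.1067] yaw 76.78 x-axis [ 0.  0. -1.] w 0.041 F [-0.4 -0.  -1. ] T [ 0.01  0.01 -0.04] J [ 7.4  2.8 -8.4 78.7  0.  20.6]
 shift cm (tool axes now) [ 4.02 -0.06 -0.01] wx rad -0.0
```

View pics/s12.png

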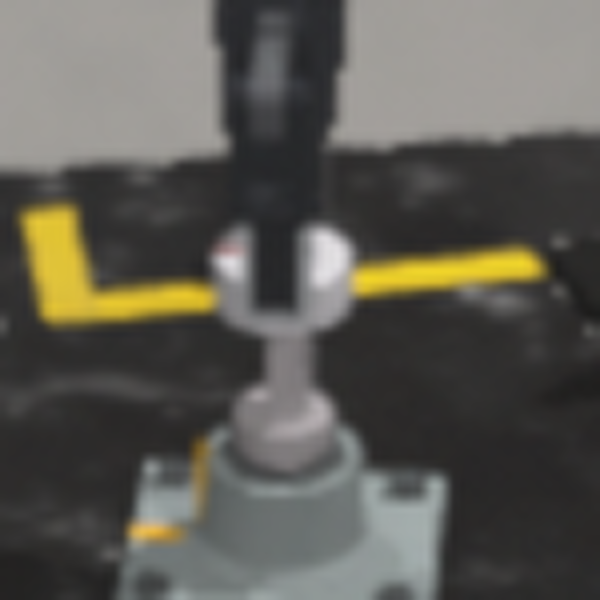

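Emit:
carry_out:
  moves: [0.4, -0.05, 0, 0, 0, 0, 35, 0.4, 0, 0, 0, 0, 0, 35, 0.4, 0, 0, 0, 0, 0, 35, 0.3, 0, 0, 0, 0, 0, 35, 0, 0, 0, 0, 0, 0, 35, 0, 0, 0, 0, 0, 0, 35]

```text
t: 12.8
ee_pos: [0.5043, 0.1324, 0.0911]
tool_rot: [[-0.001, 0.229, 0.973], [-0.0, 0.973, -0.229], [-1.0, -0.0, -0.001]]
wrist_force: [-0.2, 0.2, -1.5]
width: 0.0411
```

```bash
python3 - <<'E'
from p import *
to(.5047,.1324,.0665,76.8)
E
```

```text
t 12.8 pos [0.5043 0.1324 0.0911] yaw 76.78 x-axis [-0.001 -0.    -1.   ] w 0.0411 F [-0.2  0.2 -1.5] T [ 0.03 -0.03 -0.01] J [ 7.3  3.2 -9.9 77.  -0.  20.6]
 shift cm (tool axes now) [2.46 0.01 0.04] wx rad -0.0
```

Emit:
carry_out:
  moves: [0.3, 0, 0.03, 0, 0, 0, 35, 0.3, 0, 0, 0, 0, 0, 35, 0.3, 0, 0, 0, 0, 0, 35, 0.3, 0, 0, 0, 0, 0, 35, 0, 0, 0, 0, 0, 0, 35, 0, 0, 0, 0, 0, 0, 35]

```text
t: 13.3
ee_pos: [0.5046, 0.1323, 0.0791]
tool_rot: [[-0.001, 0.229, 0.973], [-0.0, 0.973, -0.229], [-1.0, -0.0, -0.001]]
wrist_force: [-0.6, -0.6, -0.7]
width: 0.0412
```

```bash
python3 - <<'E'
from p import *
to(.5047,.1324,.0665,76.8)
E
```

```text
t 13.3 pos [0.5046 0.1323 0.0791] yaw 76.78 x-axis [-0.001 -0.    -1.   ] w 0.0412 F [-0.6 -0.6 -0.7] T [ 0.   -0.   -0.02] J [  7.3   3.6 -10.9  75.6   0.   20.5]
 shift cm (tool axes now) [1.26 0.01 0.01] wx rad -0.0
```

Emit:
carry_out:
  moves: [0.3, 0, 0, 0, 0, 0, 35, 0.3, 0, 0, 0, 0, 0, 35, 0.3, 0, 0, 0, 0, 0, 35, 0.2, 0, 0, 0, 0, 0, 35, 0, 0, 0, 0, 0, 0, 35, 0, 0, 0, 0, 0, 0, 35]

```text
t: 13.8
ee_pos: [0.5047, 0.1323, 0.0682]
tool_rot: [[-0.001, 0.229, 0.973], [-0.0, 0.973, -0.229], [-1.0, -0.0, -0.001]]
wrist_force: [-0.0, -0.1, -0.0]
width: 0.0414
```

```bash
python3 - <<'E'
from p import *
to(.5047,.1324,.0665,76.8)
E
```

```text
t 13.8 pos [0.5047 0.1323 0.0682] yaw 76.78 x-axis [-0.001 -0.    -1.   ] w 0.0414 F [-0.  -0.1 -0. ] T [ 0.04 -0.05  0.01] J [  7.3   3.9 -11.8  74.4  -0.   20.5]
 shift cm (tool axes now) [ 0.17  0.01 -0.  ] wx rad -0.0
```

Almost down, and no contact force yet. I'll press on gently.

Emit:
carry_out:
  moves: [0.15, 0, 0, 0, 0, 0, 35, 0.15, 0, 0, 0, 0, 0, 35, 0, 0, 0, 0, 0, 0, 35, 0, 0, 0, 0, 0, 0, 35]

```text
t: 14.13
ee_pos: [0.5053, 0.1324, 0.0667]
tool_rot: [[0.001, 0.229, 0.973], [0.0, 0.973, -0.229], [-1.0, 0.0, 0.001]]
wrist_force: [-2.1, 0.8, 4.8]
width: 0.0417
```

```bash
python3 - <<'E'
from p import *
s=grab_frame("side")
save("pics/s13.png",s,(310,225,360,275),12); cv2.imwrite("raw_side13.png",s[:,:,::-1])
to(.5047,.1324,.0665,76.8)
E
```

```text
t 14.18 pos [0.5053 0.1324 0.0667] yaw 76.78 x-axis [ 0.001  0.    -1.   ] w 0.0408 F [-2.8 -0.5  5.5] T [-0.11  0.46  0.03] J [  7.3   3.9 -11.9  74.1  -0.   20.5]
 shift cm (tool axes now) [ 0.02 -0.02 -0.06] wx rad -0.0
```

View pics/s13.png

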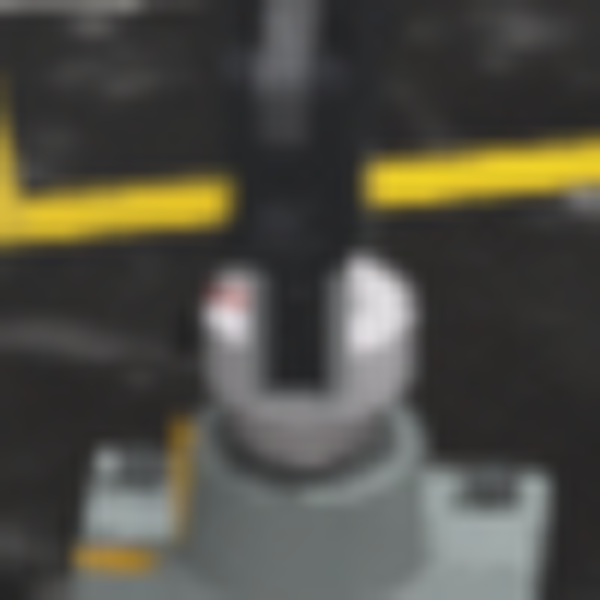

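```bash
python3 - <<'E'
from h import *
s=cv2.imread("raw_side13.png")[:,:,::-1].astype(float)
g=s[244:256,324:336]; print(np.round(g[:,:,0]-.5*(g[:,:,1]+g[:,:,2])).astype(int))
th=np.linspace(0,2*np.pi,400)
for C in((.5047,.1324),):
  q=proj("side",np.c_[C[0]+.022*np.cos(th),C[1]+.022*np.sin(th),0*th+.078]);print(q.min(0),q.max(0))
  for yaw in(159,163,167,171,175):
    a=np.radians(yaw);P=np.array([[C[0]+r*np.cos(a),C[1]+r*np.sin(a),z] for r,z in((.0285,.069),(.022,.078),(.0165,.078))])
    print(yaw,np.round(proj("side",P),2).tolist())
gr=s.mean(2)
def edges(row,a,b,t):
    r=gr[row,a:b]; i=np.where((r[:-1]<t)!=(r[1:]<t))[0]
    return [round(float(a+k+(t-r[k])/(r[k+1]-r[k])),2) for k in i]
for row in range(246,257): print(row,edges(row,320,350,100))
E
```

```text
[[22 22 18 14  8  0 -2 -2 -2 -2 -2 -2]
 [ 1  2  2  2  1 -2 -2 -2 -2 -2 -2 -2]
 [ 1  1  2  1  0  0 -2 -2 -2 -1 -2 -2]
 [ 0  0  1  2  2  2  0 -2 -2 -2 -2 -2]
 [ 1  0  3 11 12 13  8 -1 -2 -2 -2 -1]
 [ 2  0  6 24 30 34 22  2 -2 -2 -1 -2]
 [ 1  0  4 12 21 29 20  1 -2 -1 -2  0]
 [ 2  0  2  2  4  4  3 -2 -2 -2 -1 -2]
 [ 1  0  0  0  1  2  0 -2 -2 -1 -1 -2]
 [ 1  0  0  0  1  2  0 -2 -2 -2  0 -2]
 [ 2  2  2  1  1  1 -1 -2 -2 -2 -2 -1]
 [ 2  1  1  0  1  0  0 -2 -2  0 -2 -2]]
[326.33009793 245.14516355] [343.65812173 254.00589535]
159 [[324.1, 251.28], [326.56, 248.54], [328.66, 248.79]]
163 [[323.95, 251.67], [326.44, 248.85], [328.57, 249.01]]
167 [[323.85, 252.07], [326.37, 249.15], [328.52, 249.24]]
171 [[323.8, 252.47], [326.33, 249.46], [328.5, 249.47]]
175 [[323.81, 252.88], [326.34, 249.77], [328.5, 249.71]]
246 [338.82, 340.73]
247 [338.15, 342.42]
248 [327.62, 330.99, 337.6, 343.52]
249 [327.24, 331.09, 337.43, 344.04]
250 [326.53, 331.11, 337.4, 344.26]
251 [326.35, 331.16, 337.35, 344.38]
252 [326.65, 331.17, 337.33, 344.06]
253 [326.99, 331.11, 337.35, 343.9]
254 [327.03, 331.02, 337.4, 343.86]
255 [327.06, 331.01, 337.46, 343.82]
256 [327.27, 331.04, 337.45, 343.64]
```

```bash
python3 - <<'E'
from h import *
a=cv2.imread("raw_side10.png").astype(float);b=cv2.imread("raw_side11.png").astype(float)
c=cv2.imread("raw_side6.png").astype(float)
d=(c-a).mean(2)
print(np.round(d[274:284,342:356]).astype(int)); print(np.round(c.mean(2)[274:284,342:356]).astype(int))
C=np.array([.5264+.0004,-.107]);zb=.1414-.0065
gr=a.mean(2)
def edges(row,x,y,t):
    r=gr[row,x:y]; i=np.where((r[:-1]<t)!=(r[1:]<t))[0]
    return [round(float(x+k+(t-r[k])/(r[k+1]-r[k])),2) for k in i]
for row in range(274,290): print(row,edges(row,350,376,100))
th=np.linspace(0,2*np.pi,400)
for z in(0,.018):
  q=proj("side",np.c_[C[0]+.022*np.cos(th),C[1]+.022*np.sin(th),0*th+zb+z]);print(q.min(0),q.max(0))
for yaw in(151,155,159,163,167):
    t=np.radians(yaw);P=np.array([[C[0]+r*np.cos(t),C[1]+r*np.sin(t),zb+z] for r,z in((.0285,.009),(.0285,.0135),(.0285,.0045),(.022,.018),(.0165,.018))])
    print(yaw,np.round(proj("side",P),2).tolist())
g=a[270:280,350:360];print(np.round(g[:,:,2]-.5*(g[:,:,1]+g[:,:,0])).astype(int))
E
```

```text
[[   9   10   12   11   12   13   13   14   14    9   20   42   10  -46]
 [  12   13   11   12   13   14   15   21   25   24   35   50    7  -60]
 [  14   12   11   12   13   15   20   47   64   62   39   15  -38  -81]
 [  13   13   13   13   13   14   26   62  100  100   42   -8  -71  -99]
 [  13   13   13   13   13   11   19   43   71   82   35  -30  -92 -106]
 [  13   13   13   13   12    9   19   39   53   59   45  -10  -84 -102]
 [  13   14   13   13   12    8   12   24   29   36   43    9  -59  -87]
 [  13   13   13   13   12    9    8    9   12   22   37    8  -52  -76]
 [  12   12   12   11   11   12   11   12   13   21   32   -2  -60  -71]
 [   8    8    7    9    8   10   11   11   11   16   19  -17  -65  -69]]
[[131 142 150 152 152 153 154 155 164 170 171 167 120  57]
 [150 153 153 153 153 154 153 154 163 170 171 169 123  57]
 [155 153 152 153 154 153 152 154 162 169 170 166 120  59]
 [153 152 151 152 151 145 139 138 148 164 170 161 113  58]
 [151 152 152 151 145 124 103  95 106 139 163 153 103  53]
 [152 151 152 150 131  98  82  82  88 113 148 140  90  48]
 [155 153 156 1
[... 991 characters left out ...]
94, 277.4], [348.97, 275.64], [348.9, 279.15], [352.0, 274.26], [354.54, 274.57]]
163 [[348.79, 277.9], [348.82, 276.15], [348.76, 279.65], [351.89, 274.64], [354.45, 274.86]]
167 [[348.7, 278.42], [348.74, 276.66], [348.67, 280.17], [351.82, 275.04], [354.41, 275.16]]
[[-10  -8  -6  -2  -1  -2  -2  -4  -4  -2]
 [ -8  -8  -6  -2  -2  -2  -2  -2  -2  -3]
 [-10 -10  -7  -4  -2  -2  -1  -2  -2  -2]
 [ -8 -10  -7  -2   3   1  -2  -2  -2  -2]
 [ -8  -8   1  13  17   8  -1  -2  -2  -2]
 [ -8  -6  12  32  32  13   0  -2  -2  -2]
 [ -4  -4   1   4   4   1  -2  -2  -2  -2]
 [ -2   0   1   1   2   0  -2  -2  -2  -2]
 [  0   0   2   2   1   0  -2  -3  -2  -2]
 [ -1   0   0   1   0   0  -2  -3  -3  -2]]
```

Emit:
carry_out:
  moves: [0.1, 0, -0.03, 0, 0, 0, 35, 0.1, 0, 0, 0, 0, 0, 35, 0.05, 0, 0, 0, 0, 0, 35, 0, 0, 0, 0, 0, 0, 35, 0, 0, 0, 0, 0, 0, 35, 0, 0, 0, 0, 0, 0, 35]

```text
t: 14.68
ee_pos: [0.5054, 0.1324, 0.0666]
tool_rot: [[0.003, 0.229, 0.973], [-0.0, 0.973, -0.229], [-1.0, 0.001, 0.003]]
wrist_force: [-6.0, -2.3, 14.9]
width: 0.0413
```

```bash
python3 - <<'E'
from p import *
s=grab_frame("side")
save("pics/s14.png",s,(310,225,360,275),12)
im=grab_frame("top");save("pics/t14.png",im,None,1.25)
to(.5047,.1324,.0665,76.8)
E
```

```text
t 14.78 pos [0.5054 0.1324 0.0666] yaw 76.78 x-axis [ 0.003 -0.    -1.   ] w 0.0413 F [-6.5 -1.7 14.5] T [-0.29  1.25  0.  ] J [  7.3   3.9 -12.   74.   -0.   20.6]
 shift cm (tool axes now) [ 0.01 -0.02 -0.07] wx rad -0.0
```

View pics/s14.png

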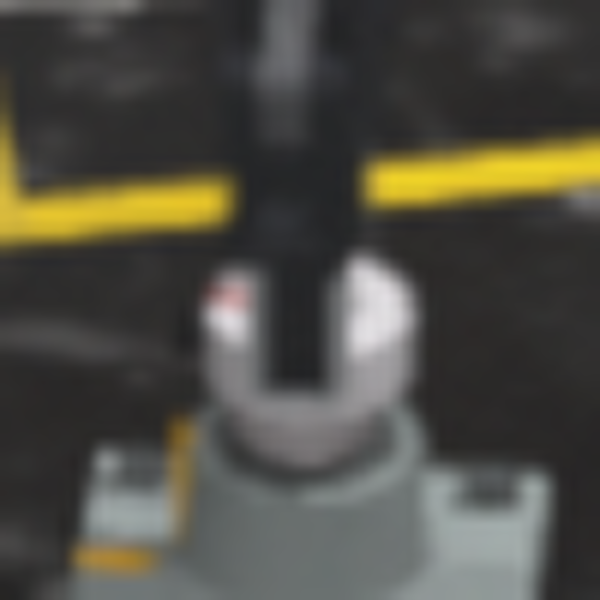

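View pics/t14.png

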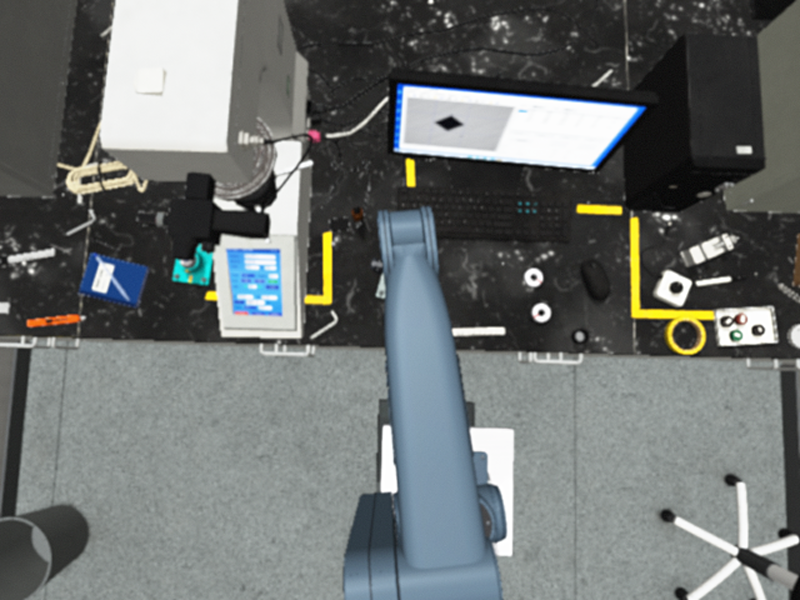

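```bash
python3 - <<'E'
from h import *
print(hand_in()); o=get_obs(); print(o["t"],o["ee_pos"],o["wrist_force"],o["width"])
E
```

```text
the job is handed in; nothing more can be done
None
the job is handed in; nothing more can be done
```

I turned the spindle so its flat faces the yellow mark and seated the leftmost collar on the shoulder. I handed in at about 14.8 s, still gripping the collar and pressing it down.

- **Spindle:** I gripped the bare end across the flat and read 13.5 mm (14 mm expected there, up to 18 mm elsewhere). I turned it 51° clockwise and let go. A clear top view before I fetched the collar showed the blue flat parallel to the stand's front edge, facing the mark.
- **Collar:** It went over the spindle with almost no force until it stopped at the shoulder. The tool was then at 66.6–66.7 mm; 66.5 mm was expected for a fully seated collar. It did not move when I raised the push from about 5 N to 15 N, with the grip set to 60 N.
- **Screw direction:** In the last close side view the red line matches a screw facing the mark to within about 3°. The line's slope alone would put it about 4° off; its position in the picture and the starting top view put it on the mark.
- **Not fully checked:** The arm hid the collar and the caliper's left part from the top camera at the end, so the final screw check is from the side only. About 6 N of sideways push on the spindle remained.
- **Other objects:** I did not touch the caliper, hex key, loupe or the other two rings. The parts I could see in the last top view looked unmoved.
- **Refused moves:** Two move calls were refused because I miscounted the numbers. They moved nothing.

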